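Zero and pin the depth-metering wheel

TASK

Zero the line-metering wheel before the sounding line is laid on it: with a shut fingertip resting lightly on the black rubber tread (the sprung axle is delicate, so never press on the wheel with more than about one and a half kilograms) roll the wheel until the red zero mark, now hidden down between the cheeks, stands at the very top in line with the red pointer, and leave it still there. Then take the steel lock pin out of the wooden block and lower it gently through the brass guide bush into the wheel's notch until its collar sits on the bush, and let go. Turn the wheel with the fingertip only, never with the pin, and leave the other things on the table where they are.

Things in the scene. Friction and masses are not known exactly. Their poses are not given: they have to be found in the camera images.
- stand: blue bench stand of the metering wheel, bolted down, base plate 116 x 200 x 10 mm; two blue cheek plates, 111 mm high, hide the wheel's lower part. Origin: centre of its underside, on the table. x axis along the wheel's axle, to the side with the guide bush, away from the robot (yaw within 0.4 rad of the robot's x); z up; y: rolling direction at the top of the wheel.
- wheel: the metering wheel. Origin on the axle, 98 mm above the table; x axis along the axle as the stand's x; z axis points to the red mark, an 8 mm wide stripe across the tread: at the top when z is vertical. Turns endlessly both ways with a small drag (about 0.8 N at the rim), hardly coasting. The axle is sprung vertically: it gives about 1 mm per 6 N of press and springs back.
- notch (a point): where the pin's tip lies when home: x = 17 mm, 50 mm from the axle, in the notch of the wheel's aluminium index disc (x = 12 to 22 mm, radius 64 mm), in line with the mark; turns with the wheel. The notch is 14 mm wide at the mouth, 9 mm at its floor, 16 mm deep.
- bush_top (a point): centre of the mouth of the brass guide bush, on its top face 188 mm above the table, fixed to the stand at its x = 17 mm, y = 0, over the index disc. Block 24 x 30 mm, 22 mm high (stand x = 5 to 29 mm); vertical 12 mm bore with a 3 mm chamfer; a red pointer shows the top of the wheel. A blue post 30 mm wide stands behind it, level with its top.
- lock_pin: steel lock pin, 80 mm long, 70 g, upright. Origin at its tip, z up to the knob. Shaft 10 mm in diameter, its lowest 12 mm tapered to 4 mm; collar 22 mm across, 40 to 44 mm above the tip; neck of 12 mm; round knob 24 mm across, 56 to 80 mm above the tip, to grip. The taper finds the notch when the mark is within about 3.5 mm of the top, and centres the wheel.
- pin_tip (a point): the tip of the lock pin (its origin).
- pin_block: wooden block 50 x 110 x 45 mm, fixed, with three 13 mm holes in a row; the pin stands in the middle one, its collar on the block's top, its tip 5 mm above the table. Origin: centre of its underside; y along the row of holes.
- tape_roll: roll of beige tape lying flat, 104 mm across, 25 mm high; a bystander. Origin: centre of its underside.
- blower: black rubber dust blower lying, 53 x 111 x 55 mm; a bystander. Origin: centre of its underside.
- phone: phone in a grey case lying flat, 81 x 164 x 12 mm; a bystander. Origin: centre of its underside.
- vial_1: sample vial with black cap, 23 mm across, 54 mm high; a bystander. Origin: centre of its underside.
- vial_2: sample vial with white cap, 23 mm across, 54 mm high; a bystander. Origin: centre of its underside.
- vial_3: sample vial with black cap, 23 mm across, 54 mm high; a bystander. Origin: centre of its underside.
- loupe: folding loupe, 34 x 67 x 14 mm; a bystander. Origin: centre of its underside.
- wheel_top (a point): fixed point of the stand (its x = -19 mm, y = 0, 162 mm above the table) midway across the black rubber tread, straight above the axle, 64 mm from it: the mean top of the tread, which is 30 mm wide (wheel's x = -34 to -4 mm). The tread is worn out of round: its surface lies 61 to 67 mm from the axle depending on how the wheel is turned, so feel for it.

How it is judged:
By the outcome, as a careful person would: the job done as asked, in the order asked, and still so for the second after the job is handed in, with the robot touching nothing.
It also fails if it takes over 72 s, if anything falls off the work surface, if the arm or the gripper's body presses on something with over 40 N, if the wrist force passes 120 N, or if a joint passes its speed limit or range.

ROBOT

A 6-joint arm with a two-finger parallel gripper is mounted at the origin on a cart in front of the work surface, level with it; the furniture and walls round the work are solid. World frame = base frame: x ahead of the robot, y to its left, z up, the work surface at z = 0. Lengths are in mm, angles in rad, forces in N, time in s.
With the tool pointing down it reaches from about 325 to 900 mm from the base axis. Payload 3.5 kg.
Tool frame: the origin (TCP) lies at the very end of the fingers, on their centre line; the grasp point (between the pads) lies grip_depth behind it (grip_depth is the distance from the TCP to the grasp point, in mm); y points along the fingers, x is the direction in which the jaws open and shut, and the axes are right-handed (so a half turn about y gives the same grasp; the last joint's range is limited). The gripper opens to 85 mm and grips with 20 to 120 N. Pads are 22 mm wide; open, the fingers measure 114 mm over their backs; the gripper's body (76 mm by 85 mm) begins 54 mm behind the grasp point. The pads swing forward as they close: fully open they stand 13 mm farther back than shut.
Start: joints at [-1.228, 0.276, -0.026, 1.268, 0, 1.467], TCP at [269.475, -563.919, 231.313] pointing down, gripper open.
Joint ranges: [-3.12, 3.12], [-0.85, 1.88], [-1.08, 1.24], [-1.95, 2.15], [-1.57, 1.53], [-3.14, 3.14]. Speed limits (rad/s): [2.57, 2.57, 3.14, 3.14, 3.14, 3.14].

INTERFACE

Orientations are given as [roll, pitch, yaw] about the fixed x, y, z axes, in that order (R = Rz(yaw) Ry(pitch) Rx(roll)).
In Python, from rig import get_obs, camera, calibration, close_job, grip_depth gives the robot as it stands. The module is installed in compiled form; this text tells all that it offers.
- The arm moves only by the tool step_arm, never from a script. Its argument "deltas" is a list of rows, each a list of 5 numbers: the finger opening in m, from 0 to 0.0854, then the shift along the tool's x, y, z in m, then the turn about the tool's y in rad. In form: [[hand, dx, dy, dz, turn], ...]. A call has 1 to 10 rows; each row shifts and turns the pose as measured when the row begins, along the tool's axes as they then stand; what a row does not reach is not made up. A row lasts 1/10 s, in which the tool goes at most 50 mm and 8.59 degrees, less where a joint would pass 70% of its speed; a pose out of reach is approached as far as the arm can. A call with a gripper value outside its range is refused whole. The fingers move at their own pace and stop on an object; "grip_force" is the grip in N (left out, the last holds). Time passes only in rows, so rows that do not move let the fingers close. It gives the time, the measured TCP pose, the force and the opening at its end, in the units of the state.
- get_obs(): the state, without advancing time (a new reading comes with each control period).
- camera(name): name is "scene" or "top" or "wrist"; returns the picture (480x640x3 uint8, red, green, blue); there is no depth.
- calibration(name): a dict with "fx", "fy", "cx", "cy" (pixels), "k1" (the pictures are not rectified: a ray, as slopes to the right and down, at radius r is drawn at 1 + k1 r^2 times it, then the intrinsics apply), "origin" and "rotation" of the camera in the world. Camera axes: x right, y down, z forward; pixel columns grow to the right and rows downward; lengths in mm; the calibration is good to about 2 mm. A picture is of the moment at which its call begins: read the wrist's pose just before it. calibration takes no time and is no camera call; for the wrist camera it gives the pose at the moment of the call.
- close_job(): hands the job in, once; it reports no verdict.
The state is a dict: "time": time; "joints": joint angles; "qvel": joint speeds; "joint_efforts": joint torques, N m; "ee_pos": TCP position; "orientation": TCP orientation; "ft_force": force on the tool from outside, world axes, zero at the start; "moment": the same for the moment, N m; "gripper_width": finger opening in mm.
Only numpy, scipy, OpenCV 4.12 (cv2) and the standard library are available. Lean on these libraries where they do the work, as an engineer would, in place of code of your own. Each camera call takes 0.05 s, during which the arm holds its last target.

## Working session

There is one attempt and no reset: what is moved stays moved. The work goes in short steps, Python scripts to look and compute and a tool call to move; the robot and the scene stay as the last step left them, time stands still between calls to the robot, and variables do not carry over. Pictures are saved under pics/ and viewed, and the job is handed in when it is done.

Besides the shell and the picture viewer there is one more tool, called after "Emit:" by a JSON object that holds its "op" and its "data", one argument or row to a line. step_arm: Moves the arm, as the interface text tells. Its arguments: {"type":"object","properties":{"deltas":{"type":"array","items":{"type":"array","items":{"type":"number"}}},"grip_force":{"type":"number"}},"required":["deltas"]}

```bash
mkdir -p pics; python3 - <<'E'
from rig import *
import cv2
import rig
print(get_obs()); 
print(grip_depth if not callable(grip_depth) else grip_depth())
for n in ("scene","top","wrist"):
    print(n,calibration(n)); cv2.imwrite(f"pics/{n}0.png",camera(n)[:,:,::-1])
E
```

```text
{'time': 0.0, 'joints': array([-1.22839577e+00,  2.77104180e-01, -2.79374465e-02,  1.26800090e+00,
       -1.64165621e-05,  1.46741588e+00]), 'qvel': array([-1.10682618e-03,  3.69023908e-07, -1.88000458e-03,  7.53765010e-04,
        2.40172226e-04, -5.86911559e-04]), 'joint_efforts': array([-9.26223424e-05, -4.45507944e+01,  2.95206195e+01,  1.65713456e-02,
       -8.57740793e-05, -1.41992018e-06]), 'ee_pos': array([ 269.20194722, -563.15814418,  230.15095699]), 'orientation': array([-1.57058086,  0.0022359 , -1.12501507]), 'ft_force': array([-0.54809136, -0.35893645,  0.41586848]), 'moment': array([ 0.01474433,  0.03321585, -0.00572654]), 'gripper_width': 85.07295091110696}
18.700000000000003
scene {'fx': 576.9171542147525, 'fy': 576.9171542147525, 'cx': 323.467428795203, 'cy': 234.37199313295292, 'k1': -0.18458390237276212, 'origin': array([-321.56295094, -473.33034154, 1132.73851841]), 'rotation': array([-2.37518513, -0.00380794, -1.07911728])}
top {'fx': 622.8197082455596, 'fy': 622.8197082455596, 'cx': 319.9881731680442, 'cy': 240.633533592615, 'k1': -0.09580645078402193, 'origin': array([ 314.49841193,  -19.10259984, 1312.18652746]), 'rotation': array([-2.94407019,  0.00779838, -1.58288169])}
wrist {'fx': 371.9297834028678, 'fy': 371.9297834028678, 'cx': 319.89748368676516, 'cy': 237.73179461152625, 'k1': -0.011667847979252823, 'origin': array([ 338.68414204, -529.57418361,  372.57796778]), 'rotation': array([ 2.83265760e+00,  1.17055960e-03, -1.12626799e+00])}
```

View pics/scene0.png

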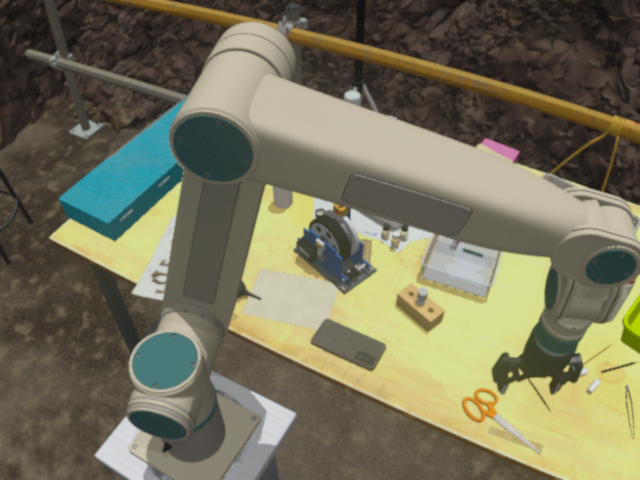

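View pics/top0.png

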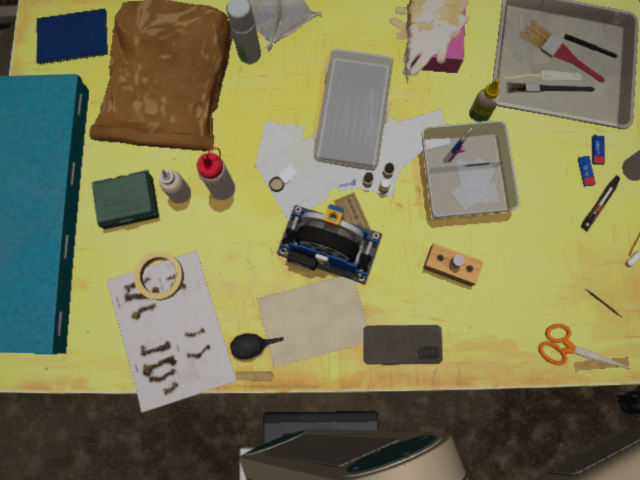

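View pics/wrist0.png

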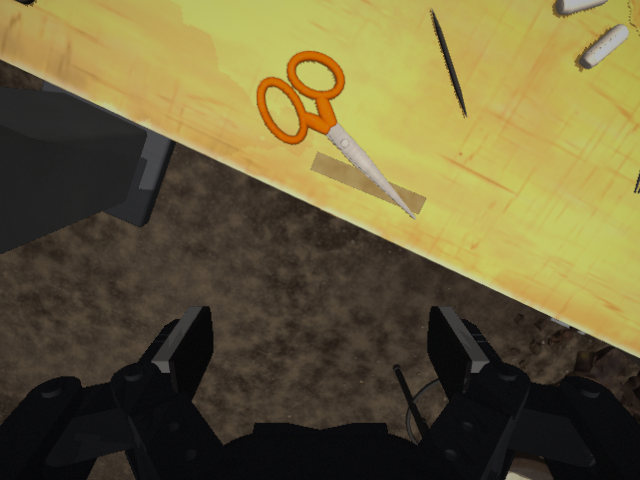

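The scene view shows the stand at about (335,255) and the pin block at (420,305). In the top view the stand is at (330,242), the bush at (334,214), the block at (453,264) and the pin at (457,261). The wrist view shows only the scissors and the table edge.

```bash
python3 - <<'E'
import cv2
a=cv2.imread("pics/top0.png")
cv2.imwrite("pics/topz.png",cv2.resize(a[190:310,265:425],None,fx=5,fy=5,interpolation=cv2.INTER_CUBIC))
cv2.imwrite("pics/topz2.png",cv2.resize(a[230:300,410:500],None,fx=8,fy=8,interpolation=cv2.INTER_CUBIC))
E
```

```text
(no output)
```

View pics/topz.png

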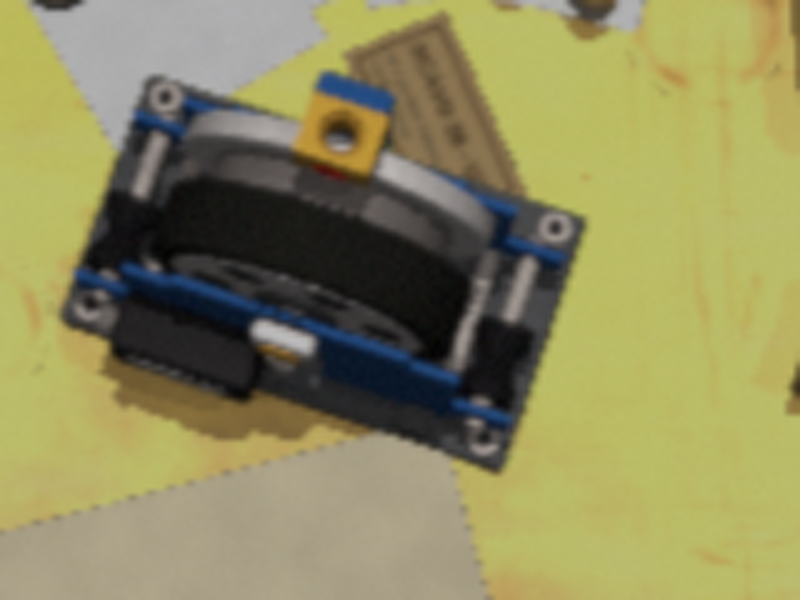

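View pics/topz2.png

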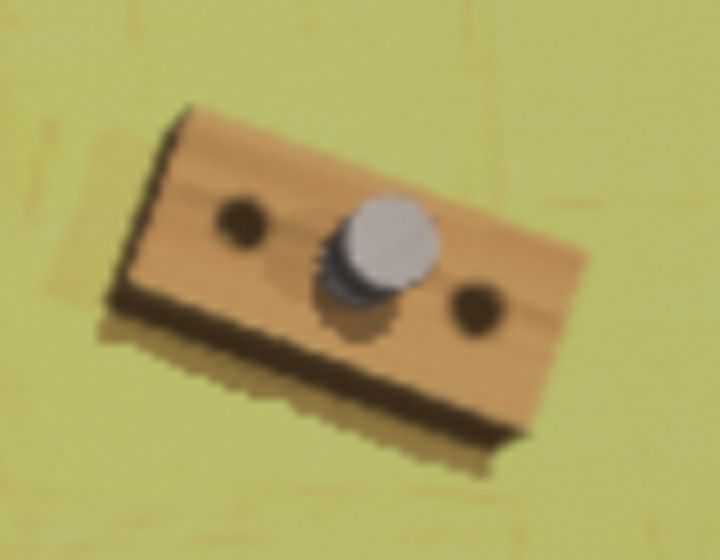

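```bash
cat > h.py <<'E'
import numpy as np, cv2
from scipy.spatial.transform import Rotation as R
from rig import *
def ray(name_or_c,uv):
    c=calibration(name_or_c) if isinstance(name_or_c,str) else name_or_c
    K=np.array([[c['fx'],0,c['cx']],[0,c['fy'],c['cy']],[0,0,1.]])
    p=cv2.undistortPoints(np.array(uv,float).reshape(-1,1,2),K,np.array([c['k1'],0,0,0.])).reshape(-1,2)
    d=np.c_[p,np.ones(len(p))]@R.from_euler('xyz',c['rotation']).as_matrix().T
    return np.array(c['origin']),d
def onz(c,uv,z):
    o,d=ray(c,uv); return o+d*((z-o[2])/d[:,2])[:,None]
def proj(c,P):
    c=calibration(c) if isinstance(c,str) else c
    M=R.from_euler('xyz',c['rotation']).as_matrix()
    q=(np.atleast_2d(P)-c['origin'])@M
    s=q[:,:2]/q[:,2:]; s=s*(1+c['k1']*(s**2).sum(1,keepdims=True))
    return s*[c['fx'],c['fy']]+[c['cx'],c['cy']]
E
python3 - <<'E'
from h import *
f=lambda L:[(265+a/5,190+b/5) for a,b in L]
base=onz('top',f([(150,75),(585,218),(502,470),(62,318)]),10); print(base, base.mean(0))
e=[base[1]-base[0],base[2]-base[3],base[0]-base[3],base[1]-base[2]]
for v in e: print(np.linalg.norm(v), np.arctan2(v[1],v[0]))
print("bush",onz('top',f([(342,133)]),188))
g=lambda L:[(410+a/8,230+b/8) for a,b in L]
b=onz('top',g([(190,105),(588,252),(527,432),(125,285)]),45);print(b,b.mean(0))
print("holes",onz('top',g([(242,222),(476,309)]),45), "knob",onz('top',g([(391,245)]),82))
E
```

```text
[[ 654.39830092   40.89369102   10.        ]
 [ 588.74170007 -144.82615343   10.        ]
 [ 480.87729541 -106.50632476   10.        ]
 [ 548.34778523   78.76424693   10.        ]] [568.09127041 -32.91863506  10.        ]
196.98388222336195 -1.9106079657139596
197.1736588079311 -1.9200409735049535
112.60946178271313 -0.34298523468714665
114.46894365051645 -0.3413524249468753
bush [[584.70877509 -38.48490021 188.        ]]
[[ 559.71020643 -248.49216842   45.        ]
 [ 519.52514063 -350.34667918   45.        ]
 [ 472.92739674 -331.62959168   45.        ]
 [ 512.69672304 -229.42935124   45.        ]] [ 516.21486671 -289.97444763   45.        ]
holes [[ 528.72076528 -260.54160418   45.        ]
 [ 505.07163909 -320.21150866   45.        ]] knob [[ 516.06598356 -290.83286392   82.        ]]
```

```bash
cat >> h.py <<'E'
YAW=-0.343; C=np.array([568.1,-32.9])
ex=np.array([np.cos(YAW),np.sin(YAW)]); ey=np.array([-np.sin(YAW),np.cos(YAW)])
def S(x,y,z): return np.r_[C+x*ex+y*ey,z]
def toS(p): d=np.array(p[:2])-C; return np.array([d@ex,d@ey,p[2]])
def plan(target,yaw,n,hand):
    o=get_obs(); p=np.array(o['ee_pos']); M=R.from_euler('xyz',o['orientation'])
    y0=o['orientation'][2]; dy=yaw-y0
    step=(np.array(target)-p)/n; rows=[]
    for i in range(n):
        d=M.as_matrix().T@step; M=R.from_euler('z',dy/n)*M
        rows.append([hand]+[round(float(v)/1000,4) for v in d]+[round(-dy/n,4)])
    print("dist/row",np.linalg.norm(step),"dyaw",dy)
    for r in rows: print(r,end=', ')
    print()
E
python3 - <<'E'
from h import *
print(S(-19,0,190),S(17,0,188))
plan(S(-19,0,215),1.228,20,0)
E
```

```text
[550.2067507  -26.51003683 190.        ] [584.10974938 -38.61733547 188.        ]
dist/row 30.30420463599258 dyaw 2.3530046754031764
[0, -0.0182, 0.0008, 0.0242, np.float64(-0.1177)], [0, -0.0152, 0.0008, 0.0262, np.float64(-0.1177)], [0, -0.012, 0.0008, 0.0278, np.float64(-0.1177)], [0, -0.0087, 0.0008, 0.029, np.float64(-0.1177)], [0, -0.0052, 0.0008, 0.0298, np.float64(-0.1177)], [0, -0.0017, 0.0008, 0.0302, np.float64(-0.1177)], [0, 0.0019, 0.0008, 0.0302, np.float64(-0.1177)], [0, 0.0054, 0.0008, 0.0298, np.float64(-0.1177)], [0, 0.0089, 0.0008, 0.029, np.float64(-0.1177)], [0, 0.0122, 0.0008, 0.0277, np.float64(-0.1177)], [0, 0.0154, 0.0007, 0.0261, np.float64(-0.1177)], [0, 0.0184, 0.0007, 0.0241, np.float64(-0.1177)], [0, 0.0211, 0.0007, 0.0218, np.float64(-0.1177)], [0, 0.0235, 0.0007, 0.0191, np.float64(-0.1177)], [0, 0.0256, 0.0007, 0.0163, np.float64(-0.1177)], [0, 0.0273, 0.0007, 0.0131, np.float64(-0.1177)], [0, 0.0286, 0.0007, 0.0099, np.float64(-0.1177)], [0, 0.0296, 0.0007, 0.0064, np.float64(-0.1177)], [0, 0.0302, 0.0007, 0.0029, np.float64(-0.1177)], [0, 0.0303, 0.0007, -0.0007, np.float64(-0.1177)],
```

Emit:
{"op": "step_arm", "data": {
  "deltas": [
    [0, -0.018, 0, 0.024, -0.118],
    [0, -0.015, 0, 0.026, -0.118],
    [0, -0.012, 0, 0.028, -0.118],
    [0, -0.009, 0, 0.029, -0.118],
    [0, -0.005, 0, 0.03, -0.118],
    [0, -0.002, 0, 0.03, -0.118],
    [0, 0.002, 0, 0.03, -0.118],
    [0, 0.005, 0, 0.03, -0.118],
    [0, 0.009, 0, 0.029, -0.118],
    [0, 0.012, 0, 0.028, -0.118]
  ],
  "grip_force": 20
}}

```text
time: 1.15
ee_pos: [404.6, -283.8, 226.5]
orientation: [-1.565, 0.003, 0.096]
ft_force: [0.5, -0.3, 0.9]
gripper_width: 0.1
```

```bash
python3 - <<'E'
from h import *
plan(S(-19,0,215),1.228,10,0)
E
```

```text
dist/row 29.589691277949484 dyaw 1.1323486120814663
[0, 0.017, 0.0012, 0.0242, np.float64(-0.1132)], [0, 0.0196, 0.0012, 0.0221, np.float64(-0.1132)], [0, 0.022, 0.0012, 0.0198, np.float64(-0.1132)], [0, 0.0241, 0.0012, 0.0172, np.float64(-0.1132)], [0, 0.0258, 0.0012, 0.0144, np.float64(-0.1132)], [0, 0.0273, 0.0011, 0.0113, np.float64(-0.1132)], [0, 0.0284, 0.0011, 0.0082, np.float64(-0.1132)], [0, 0.0292, 0.0011, 0.0049, np.float64(-0.1132)], [0, 0.0295, 0.0011, 0.0016, np.float64(-0.1132)], [0, 0.0295, 0.001, -0.0017, np.float64(-0.1132)],
```

Tracking is good (z drifts ~0.35 mm/row down).

Emit:
{"op": "step_arm", "data": {
  "deltas": [
    [0, 0.017, 0, 0.024, -0.113],
    [0, 0.02, 0, 0.022, -0.113],
    [0, 0.022, 0, 0.02, -0.113],
    [0, 0.024, 0, 0.017, -0.113],
    [0, 0.026, 0, 0.014, -0.113],
    [0, 0.027, 0, 0.011, -0.113],
    [0, 0.028, 0, 0.008, -0.113],
    [0, 0.029, 0, 0.005, -0.113],
    [0, 0.0295, 0, 0.0015, -0.113],
    [0, 0.0295, 0, -0.0015, -0.113]
  ]
}}

```text
time: 2.15
ee_pos: [547.0, -11.8, 224.7]
orientation: [-1.561, -0.005, 1.274]
ft_force: [0.3, -0.6, -0.4]
gripper_width: 0.2
```

```bash
python3 - <<'E'
from h import *
o=get_obs();print(o['ee_pos'],o['orientation'],o['joints'],o['ft_force'],toS(o['ee_pos']))
plan(S(-19,0,190),1.228,3,0)
c=calibration('wrist'); cv2.imwrite("pics/w1.png",camera('wrist')[:,:,::-1])
print(proj(c,S(-19,0,162)),proj(c,S(17,0,188)),proj(c,o['ee_pos']))
E
```

```text
[546.96907399 -11.81761544 224.7350323 ] [-1.56093232 -0.00475808  1.27427553] [-0.14310104  0.14842262 -0.1999753   1.23141961  0.00620936  0.15336828] [ 0.33865548 -0.61097964 -0.44650675] [-26.99034674  12.74771178 224.7350323 ]
dist/row 12.617766424564866 dyaw -0.046275530570556
[0, -0.0044, 0.0115, -0.0026, np.float64(0.0154)], [0, -0.0044, 0.0115, -0.0026, np.float64(0.0154)], [0, -0.0043, 0.0115, -0.0027, np.float64(0.0154)], 
[[297.72306845 271.84401634]] [[293.51858455 349.42246267]] [[320.24683244 311.82378074]]
```

View pics/w1.png

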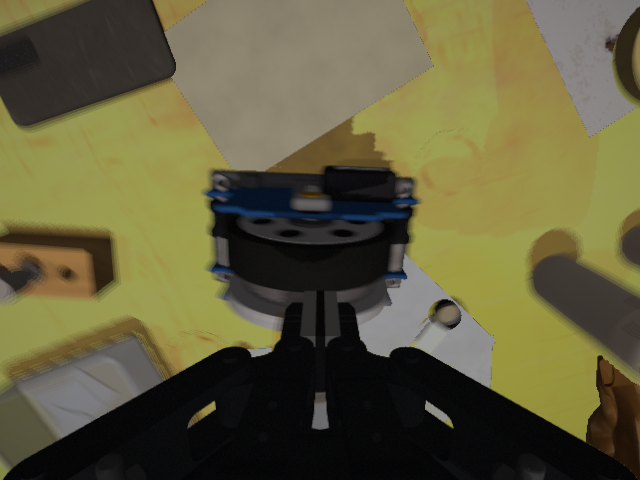

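The wrist view shows the tread (230–390, 215–285) without the red mark, and the shut fingers at (320,300) in front of the bush. I'll centre over the tread and descend.

Emit:
{"op": "step_arm", "data": {
  "deltas": [
    [0, -0.0045, 0.0135, -0.0025, 0.015],
    [0, -0.0045, 0.0135, -0.0025, 0.015],
    [0, -0.0045, 0.0135, -0.0025, 0.015],
    [0, 0, 0, 0, 0]
  ]
}}

```text
time: 2.6
ee_pos: [550.3, -24.2, 178.8]
orientation: [-1.558, -0.007, 1.231]
ft_force: [-1.7, 0.9, 0.7]
gripper_width: 0.2
```

```bash
python3 - <<'E'
from h import *
o=get_obs();print(o['ee_pos'],o['orientation'],o['ft_force'],toS(o['ee_pos']))
plan(S(-19,-20,170),1.228,2,0)
E
```

```text
[550.26089761 -24.17856195 178.81204449] [-1.5583363  -0.00664928  1.23103751] [-1.67730424  0.86710107  0.74902164] [-19.73311444   2.21387674 178.81204449]
dist/row 11.954558802435669 dyaw -0.0030375091658811915
[0, -0.0111, 0.0043, -0.0004, np.float64(0.0015)], [0, -0.0111, 0.0043, -0.0004, np.float64(0.0015)],
```

Emit:
{"op": "step_arm", "data": {
  "deltas": [
    [0, -0.011, 0.003, 0, 0],
    [0, -0.011, 0.003, 0, 0],
    [0, 0, 0, 0, 0],
    [0, 0, 0, 0, 0],
    [0, 0, 0, 0, 0],
    [0, 0, 0, 0, 0]
  ]
}}

```text
time: 3.2
ee_pos: [541.1, -49.6, 172.2]
orientation: [-1.558, -0.006, 1.225]
ft_force: [-0.1, -0.1, 0.3]
gripper_width: 0.5
```

Emit:
{"op": "step_arm", "data": {
  "deltas": [
    [0, 0, 0.002, 0, 0],
    [0, 0, 0.002, 0, 0],
    [0, 0, 0, 0, 0]
  ]
}}

```text
time: 3.5
ee_pos: [541.9, -49.0, 168.7]
orientation: [-1.56, -0.007, 1.226]
ft_force: [-0.1, -0.1, 0.2]
gripper_width: 0.0
```

Emit:
{"op": "step_arm", "data": {
  "deltas": [
    [0, 0, 0.002, 0, 0],
    [0, 0, 0.002, 0, 0],
    [0, 0, 0, 0, 0]
  ]
}}

```text
time: 3.8
ee_pos: [541.8, -48.5, 164.3]
orientation: [-1.56, -0.007, 1.227]
ft_force: [0.2, 0.7, 0.4]
gripper_width: -0.2
```

Emit:
{"op": "step_arm", "data": {
  "deltas": [
    [0, 0, 0.001, 0, 0],
    [0, 0, 0, 0, 0]
  ]
}}

```text
time: 4.0
ee_pos: [541.7, -48.5, 163.0]
orientation: [-1.559, -0.007, 1.227]
ft_force: [-0.1, 0.7, 0.1]
gripper_width: 0.0
```

Emit:
{"op": "step_arm", "data": {
  "deltas": [
    [0, 0, 0.001, 0, 0],
    [0, 0, 0, 0, 0]
  ]
}}

```text
time: 4.2
ee_pos: [541.7, -48.5, 161.9]
orientation: [-1.559, -0.007, 1.227]
ft_force: [0.8, 1.0, 0.4]
gripper_width: -0.4
```

Emit:
{"op": "step_arm", "data": {
  "deltas": [
    [0, 0, 0.001, 0, 0],
    [0, 0, 0, 0, 0]
  ]
}}

```text
time: 4.4
ee_pos: [541.8, -48.5, 160.9]
orientation: [-1.559, -0.007, 1.227]
ft_force: [0.5, 0.0, 0.1]
gripper_width: -0.0
```

Emit:
{"op": "step_arm", "data": {
  "deltas": [
    [0, 0, 0.001, 0, 0],
    [0, 0, 0, 0, 0]
  ]
}}

```text
time: 4.6
ee_pos: [541.8, -48.5, 159.8]
orientation: [-1.559, -0.007, 1.227]
ft_force: [-0.0, 0.9, -0.5]
gripper_width: 0.1
```

Emit:
{"op": "step_arm", "data": {
  "deltas": [
    [0, 0, 0.0008, 0, 0],
    [0, 0, 0, 0, 0]
  ]
}}

```text
time: 4.8
ee_pos: [541.8, -48.5, 159.0]
orientation: [-1.559, -0.007, 1.227]
ft_force: [-0.8, 0.2, 0.5]
gripper_width: -0.2
```

Emit:
{"op": "step_arm", "data": {
  "deltas": [
    [0, 0, 0.0008, 0, 0],
    [0, 0, 0, 0, 0]
  ]
}}

```text
time: 5.0
ee_pos: [541.8, -48.5, 158.1]
orientation: [-1.559, -0.007, 1.227]
ft_force: [1.4, 0.3, -0.2]
gripper_width: 0.2
```

```bash
python3 - <<'E'
from h import *
o=get_obs();print(toS(o['ee_pos']))
a=camera('wrist')[:,:,::-1];cv2.imwrite("pics/w2.png",cv2.resize(a[170:410,160:480],None,fx=2.5,fy=2.5))
E
```

```text
[-19.52442333 -23.56122302 158.09817515]
```

View pics/w2.png

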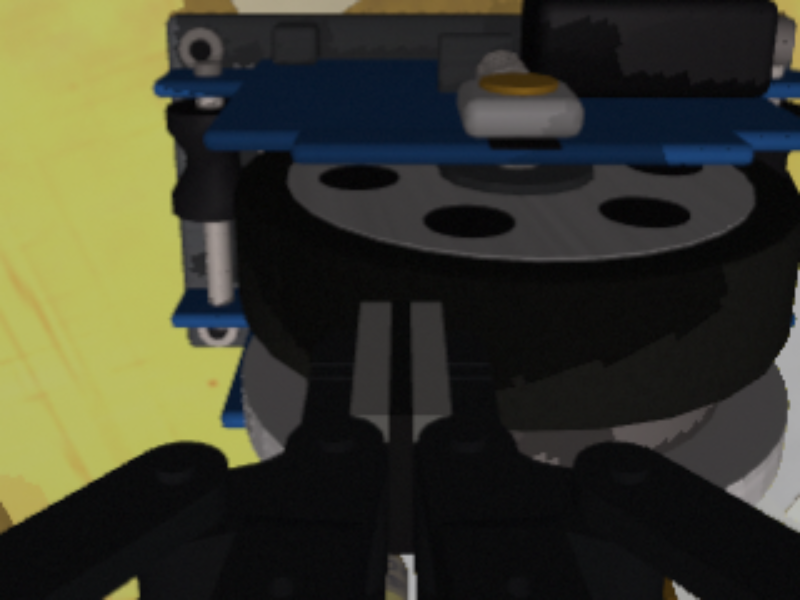

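The finger tip is about 16 mm wide at the end, resting just over the left flank of the tread; there is no contact yet, so I continue down.

Emit:
{"op": "step_arm", "data": {
  "deltas": [
    [0, 0, 0.0008, 0, 0],
    [0, 0, 0, 0, 0]
  ]
}}

```text
time: 5.25
ee_pos: [541.9, -48.5, 157.4]
orientation: [-1.56, -0.007, 1.227]
ft_force: [-0.4, 0.0, -0.9]
gripper_width: 0.2
```

Emit:
{"op": "step_arm", "data": {
  "deltas": [
    [0, 0, 0.0008, 0, 0],
    [0, 0, 0, 0, 0]
  ]
}}

```text
time: 5.45
ee_pos: [541.9, -48.5, 156.5]
orientation: [-1.56, -0.007, 1.227]
ft_force: [0.6, -0.7, -0.1]
gripper_width: 0.0
```

Emit:
{"op": "step_arm", "data": {
  "deltas": [
    [0, 0, 0.0008, 0, 0],
    [0, 0, 0, 0, 0]
  ]
}}

```text
time: 5.65
ee_pos: [542.0, -48.5, 155.7]
orientation: [-1.56, -0.007, 1.227]
ft_force: [-0.3, 0.2, -0.2]
gripper_width: -0.2
```

Emit:
{"op": "step_arm", "data": {
  "deltas": [
    [0, 0, 0.0008, 0, 0],
    [0, 0, 0, 0, 0]
  ]
}}

```text
time: 5.85
ee_pos: [542.1, -48.5, 155.3]
orientation: [-1.56, -0.007, 1.227]
ft_force: [-0.9, 0.6, 2.6]
gripper_width: 0.2
```

Emit:
{"op": "step_arm", "data": {
  "deltas": [
    [0, 0.002, -0.0002, 0, 0],
    [0, 0.004, -0.0012, 0, 0],
    [0, 0.004, -0.0009, 0, 0]
  ]
}}

```text
time: 6.15
ee_pos: [545.4, -39.7, 158.0]
orientation: [-1.56, -0.005, 1.226]
ft_force: [-0.7, 0.5, 0.7]
gripper_width: -0.3
```

Emit:
{"op": "step_arm", "data": {
  "deltas": [
    [0, 0.001, 0.0008, 0, 0],
    [0, 0, 0, 0, 0]
  ]
}}

```text
time: 6.35
ee_pos: [546.2, -38.1, 157.8]
orientation: [-1.561, -0.005, 1.227]
ft_force: [-1.7, -1.0, 2.4]
gripper_width: -0.1
```

Emit:
{"op": "step_arm", "data": {
  "deltas": [
    [0, 0.004, -0.0002, 0, 0],
    [0, 0.004, 0.0, 0, 0],
    [0, 0.004, 0, 0, 0]
  ]
}}

```text
time: 6.65
ee_pos: [550.5, -26.2, 158.6]
orientation: [-1.561, -0.005, 1.226]
ft_force: [-1.2, -0.4, 3.6]
gripper_width: 0.0
```

Emit:
{"op": "step_arm", "data": {
  "deltas": [
    [0, 0.004, 0, 0, 0],
    [0, 0.004, 0.0, 0, 0],
    [0, 0.004, 0.0003, 0, 0]
  ]
}}

```text
time: 6.95
ee_pos: [555.1, -13.6, 158.6]
orientation: [-1.562, -0.005, 1.227]
ft_force: [-0.5, -1.1, 2.5]
gripper_width: -0.3
```

```bash
python3 - <<'E'
from h import *
o=get_obs();print(toS(o['ee_pos']),o['ft_force'])
a=camera('wrist')[:,:,::-1];cv2.imwrite("pics/w3.png",cv2.resize(a[170:410,160:480],None,fx=2.5,fy=2.5))
E
```

```text
[-18.72023005  13.84165198 158.5726638 ] [-0.54875082 -1.097232    2.49468025]
```

View pics/w3.png

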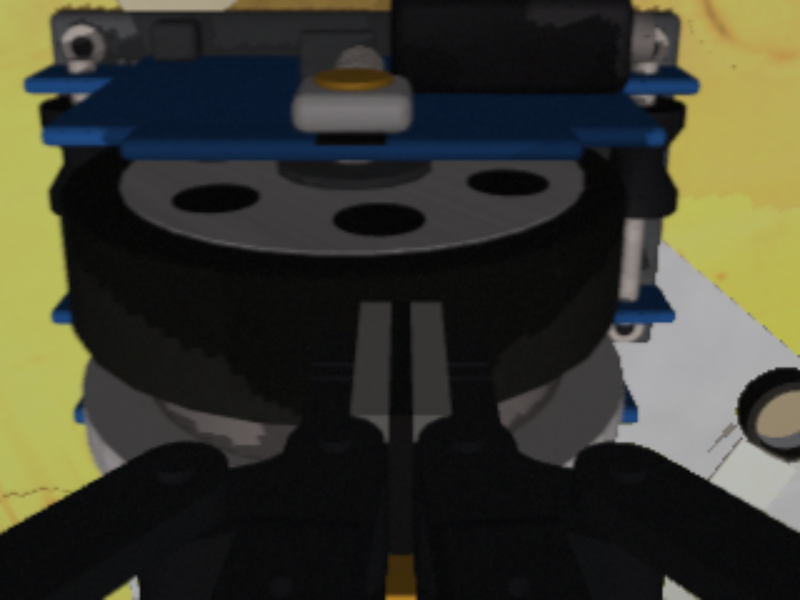

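The wheel has rolled (holes shifted right by about 75 px); no mark yet. I continue the stroke, then lift and return.

Emit:
{"op": "step_arm", "data": {
  "deltas": [
    [0, 0.004, 0.0008, 0, 0],
    [0, 0.004, 0.001, 0, 0],
    [0, 0.003, 0.001, 0, 0]
  ]
}}

```text
time: 7.3
ee_pos: [559.7, -1.2, 156.0]
orientation: [-1.562, -0.008, 1.227]
ft_force: [-1.4, 0.5, 4.2]
gripper_width: -0.1
```

Emit:
{"op": "step_arm", "data": {
  "deltas": [
    [0, 0, -0.01, 0, 0],
    [0, -0.025, 0, 0, 0],
    [0, -0.025, 0, 0, 0],
    [0, 0, 0.006, 0, 0],
    [0, 0, 0.001, 0, 0],
    [0, 0, 0, 0, 0]
  ]
}}

```text
time: 7.9
ee_pos: [543.1, -48.0, 158.1]
orientation: [-1.562, -0.009, 1.229]
ft_force: [-0.7, 0.3, 0.2]
gripper_width: 0.3
```

Emit:
{"op": "step_arm", "data": {
  "deltas": [
    [0, 0, 0.001, 0, 0],
    [0, 0, 0, 0, 0]
  ]
}}

```text
time: 8.1
ee_pos: [543.3, -47.6, 157.3]
orientation: [-1.562, -0.007, 1.23]
ft_force: [-0.9, -0.5, 2.2]
gripper_width: 0.3
```

Emit:
{"op": "step_arm", "data": {
  "deltas": [
    [0, 0, 0.0007, 0, 0],
    [0, 0, 0, 0, 0]
  ]
}}

```text
time: 8.3
ee_pos: [543.4, -47.5, 157.3]
orientation: [-1.562, -0.006, 1.231]
ft_force: [-0.8, -1.1, 2.9]
gripper_width: -0.1
```

Emit:
{"op": "step_arm", "data": {
  "deltas": [
    [0, 0.004, -0.001, 0, 0],
    [0, 0.004, -0.0008, 0, 0],
    [0, 0.004, -0.0006, 0, 0]
  ]
}}

```text
time: 8.6
ee_pos: [547.7, -35.5, 160.2]
orientation: [-1.562, -0.006, 1.231]
ft_force: [-1.2, -0.5, 1.7]
gripper_width: -0.0
```

Emit:
{"op": "step_arm", "data": {
  "deltas": [
    [0, 0.004, -0.0001, 0, 0],
    [0, 0.004, -0.0001, 0, 0],
    [0, 0.004, 0, 0, 0]
  ]
}}

```text
time: 8.9
ee_pos: [552.4, -22.5, 160.7]
orientation: [-1.563, -0.007, 1.232]
ft_force: [-1.4, -1.0, 3.8]
gripper_width: 0.3
```

Emit:
{"op": "step_arm", "data": {
  "deltas": [
    [0, 0.004, 0.0001, 0, 0],
    [0, 0.004, 0.0003, 0, 0],
    [0, 0.004, 0.0005, 0, 0]
  ]
}}

```text
time: 9.2
ee_pos: [557.0, -9.7, 160.3]
orientation: [-1.563, -0.008, 1.232]
ft_force: [-2.0, -0.3, 3.0]
gripper_width: 0.0
```

Emit:
{"op": "step_arm", "data": {
  "deltas": [
    [0, 0.004, 0.0007, 0, 0],
    [0, 0.004, 0.0009, 0, 0]
  ]
}}

```text
time: 9.4
ee_pos: [560.1, -1.3, 158.5]
orientation: [-1.563, -0.008, 1.232]
ft_force: [-0.6, -0.1, 1.5]
gripper_width: 0.0
```

```bash
python3 - <<'E'
from h import *
o=get_obs();print(toS(o['ee_pos']),o['ft_force'])
a=camera('wrist')[:,:,::-1];cv2.imwrite("pics/w4.png",cv2.resize(a[170:410,160:480],None,fx=2.5,fy=2.5))
E
```

```text
[-18.1936485   27.06932388 158.51037316] [-0.55479433 -0.09198072  1.52606525]
```

View pics/w4.png

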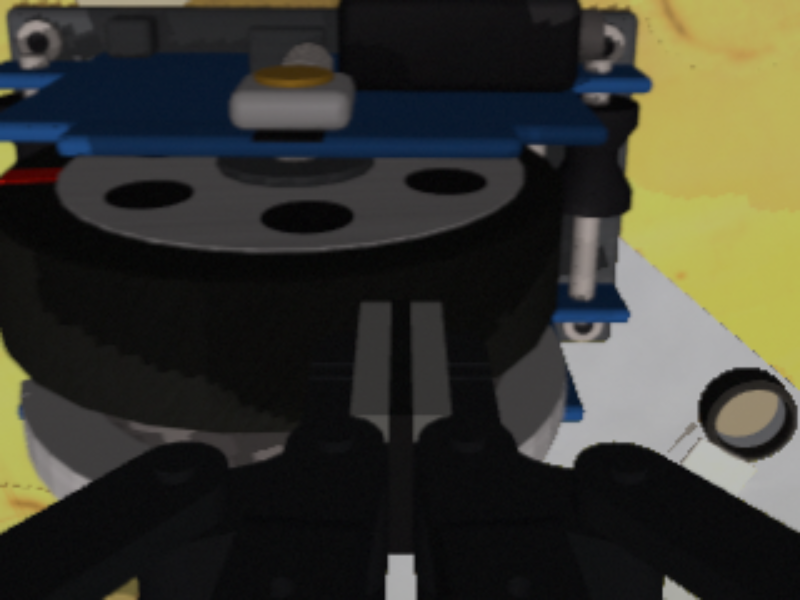

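The red mark has appeared on the left side of the tread at zoom (30,177), i.e. around 80° from the top, and rolling the right way. I'll return for another stroke.

Emit:
{"op": "step_arm", "data": {
  "deltas": [
    [0, 0, -0.009, 0, 0],
    [0, -0.025, 0, 0, 0],
    [0, -0.025, 0, 0, 0],
    [0, 0, 0.0045, 0, 0],
    [0, 0, 0.001, 0, 0],
    [0, 0, 0, 0, 0]
  ]
}}

```text
time: 10.05
ee_pos: [544.3, -47.6, 161.8]
orientation: [-1.563, -0.011, 1.235]
ft_force: [-0.3, 0.1, 0.9]
gripper_width: 0.0
```

Emit:
{"op": "step_arm", "data": {
  "deltas": [
    [0, 0, 0.001, 0, 0],
    [0, 0, 0, 0, 0]
  ]
}}

```text
time: 10.25
ee_pos: [544.6, -46.5, 160.7]
orientation: [-1.563, -0.012, 1.236]
ft_force: [0.1, 0.8, -0.1]
gripper_width: -0.5
```

Emit:
{"op": "step_arm", "data": {
  "deltas": [
    [0, 0, 0.001, 0, 0],
    [0, 0, 0, 0, 0]
  ]
}}

```text
time: 10.45
ee_pos: [544.8, -46.3, 160.2]
orientation: [-1.564, -0.01, 1.237]
ft_force: [-1.5, -1.7, 2.2]
gripper_width: -0.2
```

Emit:
{"op": "step_arm", "data": {
  "deltas": [
    [0, 0, 0.0007, 0, 0],
    [0, 0, 0, 0, 0]
  ]
}}

```text
time: 10.65
ee_pos: [544.8, -46.3, 160.1]
orientation: [-1.564, -0.01, 1.237]
ft_force: [-0.9, -0.2, 2.1]
gripper_width: -0.6
```

Emit:
{"op": "step_arm", "data": {
  "deltas": [
    [0, 0.004, -0.0008, 0, 0],
    [0, 0.004, -0.0006, 0, 0],
    [0, 0.004, -0.0005, 0, 0]
  ]
}}

```text
time: 10.95
ee_pos: [549.0, -34.8, 162.4]
orientation: [-1.564, -0.009, 1.236]
ft_force: [-0.4, -0.9, 1.4]
gripper_width: 0.0
```

Emit:
{"op": "step_arm", "data": {
  "deltas": [
    [0, 0.004, -0.0001, 0, 0],
    [0, 0.004, 0, 0, 0],
    [0, 0.004, 0, 0, 0]
  ]
}}

```text
time: 11.25
ee_pos: [553.6, -21.9, 163.0]
orientation: [-1.565, -0.01, 1.237]
ft_force: [-0.6, -0.3, 3.2]
gripper_width: -0.1
```

Emit:
{"op": "step_arm", "data": {
  "deltas": [
    [0, 0.004, 0.0001, 0, 0],
    [0, 0.004, 0.0004, 0, 0],
    [0, 0.004, 0.0006, 0, 0]
  ]
}}

```text
time: 11.55
ee_pos: [558.3, -9.1, 162.3]
orientation: [-1.565, -0.011, 1.237]
ft_force: [-0.9, -0.6, 3.4]
gripper_width: -0.2
```

Emit:
{"op": "step_arm", "data": {
  "deltas": [
    [0, 0.004, 0.0009, 0, 0],
    [0, 0.004, 0.0011, 0, 0]
  ]
}}

```text
time: 11.75
ee_pos: [561.4, -0.5, 160.3]
orientation: [-1.566, -0.012, 1.237]
ft_force: [-0.6, -0.2, 2.1]
gripper_width: 0.0
```

```bash
python3 - <<'E'
from h import *
o=get_obs();print(toS(o['ee_pos']),o['ft_force'])
a=camera('wrist')[:,:,::-1];cv2.imwrite("pics/w5r.png",a);cv2.imwrite("pics/w5.png",cv2.resize(a[170:410,160:480],None,fx=2.5,fy=2.5))
E
```

```text
[-17.25043384  28.2663652  160.33769999] [-0.58727839 -0.19966257  2.05296057]
```

View pics/w5.png

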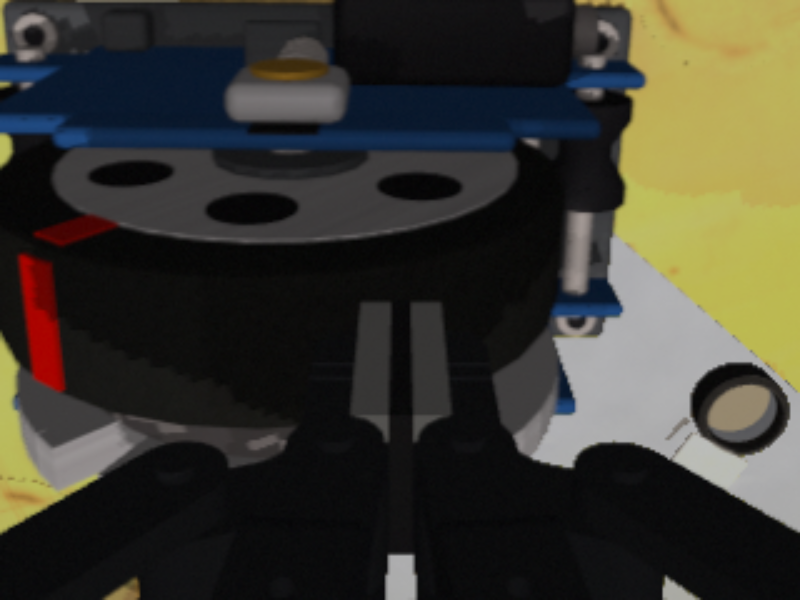

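The red stripe is now clear on the left tread: centre about zoom (42,322). I compute its angle.

```bash
cat >> h.py <<'E'
def mark(img,c,r):
    """red tread stripe -> angle (rad, + toward stand +y) and arc, by ray-cylinder"""
    b,g,rr=[img[:,:,i].astype(int) for i in range(3)][::-1] if False else (img[:,:,2].astype(int),img[:,:,1].astype(int),img[:,:,0].astype(int))
    m=((rr>70)&(rr>3*g)&(rr>3*b))
    v,u=np.nonzero(m)
    o,d=ray(c,np.c_[u,v]); 
    os=np.r_[np.array([ex,ey])@(o[:2]-C),o[2]-98]; ds=np.c_[d[:,:2]@np.array([ex,ey]).T,d[:,2]]
    a=ds[:,1]**2+ds[:,2]**2; bb=os[1]*ds[:,1]+os[2]*ds[:,2]; cc=os[1]**2+os[2]**2-r*r
    D=bb*bb-a*cc; ok=D>0; t=(-bb-np.sqrt(np.abs(D)))/a
    P=os+ds*t[:,None]; ok&=(P[:,0]>-31)&(P[:,0]<-7)
    P=P[ok]; th=np.arctan2(P[:,1],P[:,2]); 
    return np.median(th),th.min(),th.max(),P[:,0].min(),P[:,0].max(),len(th)
E
python3 - <<'E'
from h import *
c=calibration('wrist'); a=cv2.imread("pics/w5r.png")[:,:,::-1]
for r in (63,65): 
    m=mark(a,c,r); print(m, m[0]*r)
E
```

```text
(np.float64(-0.6168531441420552), np.float64(-0.7074004574370795), np.float64(-0.5412132262186152), np.float64(-30.588130324751063), np.float64(-7.007294739140832), 608) -38.861748080949475
(np.float64(-0.5707758968791107), np.float64(-0.6486977877425525), np.float64(-0.5023963417488228), np.float64(-30.99852545566894), np.float64(-7.061711488259363), 629) -37.100433297142196
```

Emit:
{"op": "step_arm", "data": {
  "deltas": [
    [0, 0, -0.009, 0, 0],
    [0, -0.024, 0, 0.001, 0],
    [0, -0.024, 0, 0.001, 0.01],
    [0, 0, 0.004, 0, 0],
    [0, 0, 0.001, 0, 0],
    [0, 0, 0, 0, 0]
  ]
}}

```text
time: 12.4
ee_pos: [544.0, -44.6, 163.6]
orientation: [-1.565, -0.014, 1.229]
ft_force: [-0.5, -0.9, -0.9]
gripper_width: 0.1
```

Emit:
{"op": "step_arm", "data": {
  "deltas": [
    [0, 0, 0.001, 0, 0],
    [0, 0, 0, 0, 0]
  ]
}}

```text
time: 12.6
ee_pos: [544.4, -43.9, 162.6]
orientation: [-1.565, -0.013, 1.231]
ft_force: [-0.5, -1.1, 0.9]
gripper_width: 0.0
```

Emit:
{"op": "step_arm", "data": {
  "deltas": [
    [0, 0, 0.0008, 0, 0],
    [0, 0, 0, 0, 0]
  ]
}}

```text
time: 12.8
ee_pos: [544.5, -43.7, 162.3]
orientation: [-1.565, -0.012, 1.232]
ft_force: [-2.0, -1.0, 2.5]
gripper_width: 0.0
```

Emit:
{"op": "step_arm", "data": {
  "deltas": [
    [0, 0, 0.0003, 0, 0],
    [0, 0, 0, 0, 0]
  ]
}}

```text
time: 13.0
ee_pos: [544.5, -43.7, 162.4]
orientation: [-1.565, -0.012, 1.232]
ft_force: [-0.7, -1.9, 2.2]
gripper_width: -0.3
```

Emit:
{"op": "step_arm", "data": {
  "deltas": [
    [0, 0.004, -0.0006, 0, 0],
    [0, 0.004, -0.0005, 0, 0],
    [0, 0.004, -0.0003, 0, 0]
  ]
}}

```text
time: 13.3
ee_pos: [548.8, -31.8, 164.1]
orientation: [-1.566, -0.012, 1.231]
ft_force: [-1.3, 0.2, 0.5]
gripper_width: 0.0
```

Emit:
{"op": "step_arm", "data": {
  "deltas": [
    [0, 0.004, 0, 0, 0],
    [0, 0.004, 0.0001, 0, 0],
    [0, 0.004, 0.0002, 0, 0]
  ]
}}

```text
time: 13.6
ee_pos: [553.5, -18.9, 164.3]
orientation: [-1.566, -0.013, 1.232]
ft_force: [-1.6, -0.0, 2.7]
gripper_width: -0.3
```

```bash
python3 - <<'E'
from h import *
o=get_obs();print(toS(o['ee_pos']),o['ft_force'])
c=calibration('wrist');a=camera('wrist');cv2.imwrite("pics/w6.png",cv2.resize(a[170:410,160:480,::-1],None,fx=2.5,fy=2.5))
for r in (64,65,66): print(mark(a,c,r))
E
```

```text
[-18.47305423   8.25980753 164.27039469] [-1.64814086 -0.03763326  2.68285145]
(np.float64(-0.1835051608678992), np.float64(-0.24638405455636564), np.float64(-0.1180879821231867), np.float64(-30.278580819956815), np.float64(-7.026182139325144), 821)
(np.float64(-0.1790666700729674), np.float64(-0.24035671607793127), np.float64(-0.11478715041430299), np.float64(-30.760639617975116), np.float64(-7.047450245133888), 838)
(np.float64(-0.17476853534133177), np.float64(-0.23452194064092444), np.float64(-0.11158854015198631), np.float64(-30.976199240300502), np.float64(-7.008430324424651), 852)
```

View pics/w6.png

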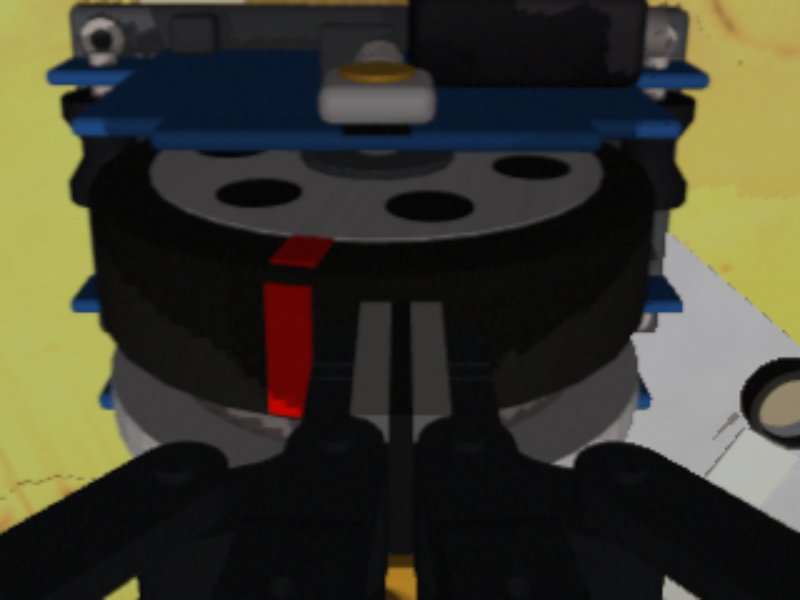

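The stripe is at −0.18 rad (about −11.7 mm). I continue about 11 mm.

Emit:
{"op": "step_arm", "data": {
  "deltas": [
    [0, 0.0035, 0.0003, 0, 0],
    [0, 0.0035, 0.0005, 0, 0],
    [0, 0.003, 0.0005, 0, 0],
    [0, 0, 0, 0, 0]
  ]
}}

```text
time: 14.05
ee_pos: [557.7, -7.3, 163.3]
orientation: [-1.566, -0.015, 1.233]
ft_force: [-1.4, 0.7, 3.6]
gripper_width: 0.1
```

```bash
python3 - <<'E'
from h import *
o=get_obs();print(toS(o['ee_pos']),o['ft_force'])
c=calibration('wrist');a=camera('wrist');cv2.imwrite("pics/w7.png",cv2.resize(a[170:410,160:480,::-1],None,fx=2.5,fy=2.5))
for r in (64,66): print(mark(a,c,r))
E
```

```text
[-18.46498956  20.63415463 163.29397635] [-1.35441411  0.69620477  3.63461498]
(np.float64(0.013528041238115091), np.float64(-0.05134786458886823), np.float64(0.08108428636213111), np.float64(-29.57004329054263), np.float64(-7.290392257487866), 854)
(np.float64(0.01585236616815947), np.float64(-0.04618139792290283), np.float64(0.08132757037165463), np.float64(-30.505970116873897), np.float64(-7.0344537042116855), 899)
```

View pics/w7.png

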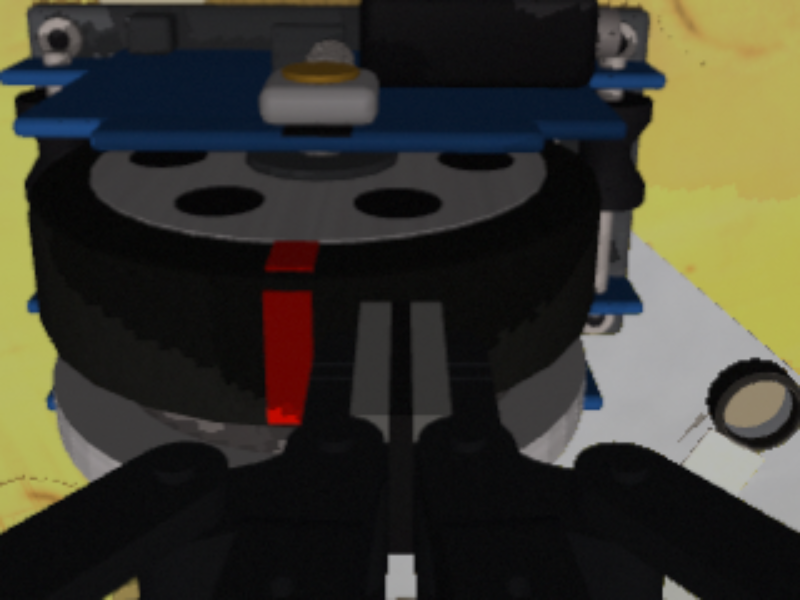

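The mark is at +0.014 rad (≈ +0.9 mm) by my stand estimate. I lift off vertically and check with the top camera on the way to the pin.

Emit:
{"op": "step_arm", "data": {
  "deltas": [
    [0, 0, -0.003, 0, 0],
    [0, 0, -0.02, 0, 0],
    [0, 0, -0.035, 0, 0],
    [0, -0.02, -0.015, 0, 0],
    [0, -0.045, 0, 0, 0],
    [0.04, -0.045, 0, 0, 0],
    [0.085, -0.045, 0, 0, 0],
    [0.085, -0.045, 0, 0, 0],
    [0.085, -0.045, 0, 0, 0],
    [0.085, -0.03, 0, 0, 0]
  ]
}}

```text
time: 15.1
ee_pos: [464.7, -275.1, 232.7]
orientation: [-1.567, -0.014, 1.241]
ft_force: [0.3, 0.3, 0.7]
gripper_width: 72.1
```

```bash
python3 - <<'E'
from h import *
o=get_obs();print(o['ee_pos'],toS(o['ee_pos']),o['ft_force'],o['joints'])
c=calibration('top');a=camera('top');cv2.imwrite("pics/t1r.png",a[:,:,::-1]);cv2.imwrite("pics/t1.png",cv2.resize(a[190:290,275:395,::-1],None,fx=6,fy=6,interpolation=cv2.INTER_CUBIC))
plan(np.array([516.5,-290.5,130]),1.228,4,0.085)
E
```

```text
[ 464.70229891 -275.06595406  232.69250253] [ -15.93101657 -262.83385742  232.69250253] [0.25452026 0.31670868 0.66244036] [-0.66042208  0.13056813 -0.20371735  1.24492587  0.01148023 -0.33054846]
dist/row 28.97370209690721 dyaw -0.009674687808651106
[0.085, 0.0012, 0.0256, -0.0135, np.float64(0.0024)], [0.085, 0.0013, 0.0256, -0.0135, np.float64(0.0024)], [0.085, 0.0013, 0.0256, -0.0135, np.float64(0.0024)], [0.085, 0.0013, 0.0256, -0.0135, np.float64(0.0024)],
```

View pics/t1.png

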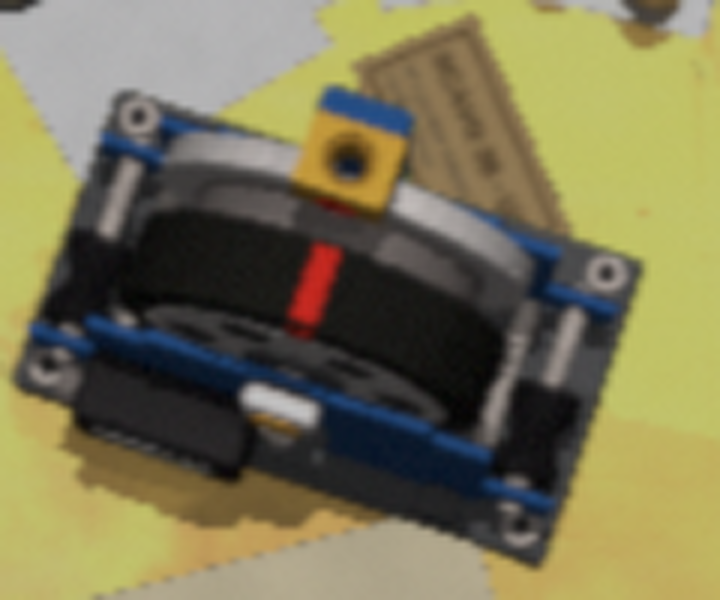

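The top view shows the stripe from zoom (330,245) to (303,330), in line with the pointer at (333,207).

```bash
python3 - <<'E'
from h import *
c=calibration('top');a=cv2.imread("pics/t1r.png")[:,:,::-1]
for r in (64,66): print(mark(a,c,r))
f=lambda L:[(275+x/6,190+y/6) for x,y in L]
for p in onz('top',f([(350,157),(326,105),(414,135),(384,218),(294,190)]),188): print(toS(p))
E
```

```text
(np.float64(0.010302369499630728), np.float64(-0.07198600615640371), np.float64(0.08714179314118983), np.float64(-30.522277580987264), np.float64(-7.446451373413566), 65)
(np.float64(0.008066796805346575), np.float64(-0.07158572866418061), np.float64(0.08241716363027571), np.float64(-30.893631000919726), np.float64(-7.221156032711406), 67)
[ 18.26253092   0.70837286 188.        ]
[ 31.56456313  13.07170442 188.        ]
[ 31.30351834 -15.7956411  188.        ]
[  3.34298018 -15.40797621 188.        ]
[  2.75453759  13.7062367  188.        ]
```

The mark is within ~1 mm of the top in two views. On to the pin.

Emit:
{"op": "step_arm", "data": {
  "deltas": [
    [0.085, 0, 0.026, -0.0135, 0.002],
    [0.085, 0, 0.026, -0.0135, 0.002],
    [0.085, 0, 0.026, -0.0135, 0.002],
    [0.085, 0, 0.02, -0.0135, 0.002],
    [0.085, 0, 0, 0, 0],
    [0.085, 0, 0, 0, 0]
  ]
}}

```text
time: 15.75
ee_pos: [514.8, -300.4, 131.4]
orientation: [-1.568, -0.009, 1.221]
ft_force: [0.3, -0.5, 0.4]
gripper_width: 84.7
```

```bash
python3 - <<'E'
from h import *
o=get_obs();print(o['ee_pos'],o['orientation'],o['ft_force'])
c=calibration('wrist');a=camera('wrist');cv2.imwrite("pics/w8.png",a[:,:,::-1])
print(proj(c,[516.5,-290.5,85]),proj(c,o['ee_pos']))
np.save("c8.npy",c,allow_pickle=True)
E
```

```text
[ 514.8410461  -300.44383833  131.42520231] [-1.56787408 -0.00890218  1.22087562] [ 0.27571015 -0.51023636  0.38240241]
[[337.63026079 266.89662663]] [[320.34229568 311.79500279]]
```

View pics/w8.png

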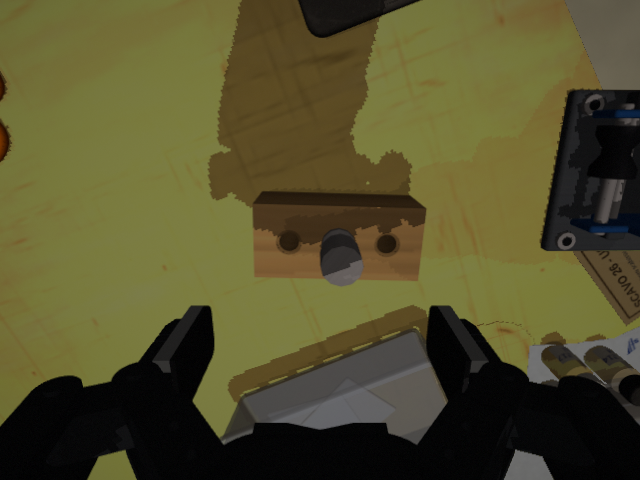

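The knob top is at (342,266), with the holes at (289,241) and (387,244).

```bash
python3 - <<'E'
from h import *
c=calibration('wrist')
k=onz(c,[(342,266)],85)[0]; h=onz(c,[(289,241),(387,244)],45); print(k,h.mean(0))
t=(k+h.mean(0)+[516.5,-290.5,0])/3; print(t)
plan([t[0],t[1],90],1.228,3,0.085)
E
```

```text
[ 516.73418173 -288.00272852   85.        ] [ 516.52189988 -287.82420761   45.        ]
[ 516.58536054 -288.77564538   43.33333333]
dist/row 14.383481006043331 dyaw 0.007133925930703944
[0.085, 0.0037, 0.0139, 0.0007, np.float64(-0.0024)], [0.085, 0.0037, 0.0139, 0.0007, np.float64(-0.0024)], [0.085, 0.0037, 0.0139, 0.0007, np.float64(-0.0024)],
```

Emit:
{"op": "step_arm", "data": {
  "deltas": [
    [0.085, 0.0037, 0.0138, 0.0005, 0],
    [0.085, 0.0037, 0.0138, 0.0005, 0],
    [0.085, 0.0037, 0.0138, 0.0005, 0],
    [0.085, 0, 0.015, 0, 0],
    [0.085, 0, 0.015, 0, 0],
    [0.085, 0, 0.002, 0, 0],
    [0.085, 0, 0, 0, 0]
  ]
}}

```text
time: 16.5
ee_pos: [516.8, -286.0, 55.1]
orientation: [-1.571, -0.008, 1.222]
ft_force: [-0.5, 0.1, -0.5]
gripper_width: 85.0
```

```bash
python3 - <<'E'
from h import *
o=get_obs();print(o['ee_pos'],o['orientation'],o['ft_force'])
plan([516.6,-288.5,51],1.228,1,0.085)
cv2.imwrite("pics/w9.png",camera('wrist')[:,:,::-1])
E
```

```text
[ 516.79653206 -286.00157189   55.09500022] [-1.57074089 -0.00839567  1.22180285] [-0.51342635  0.05788164 -0.46750305]
dist/row 4.801020169389971 dyaw 0.0061971540706518
[0.085, -0.0024, 0.0041, -0.0007, np.float64(-0.0062)],
```

View pics/w9.png

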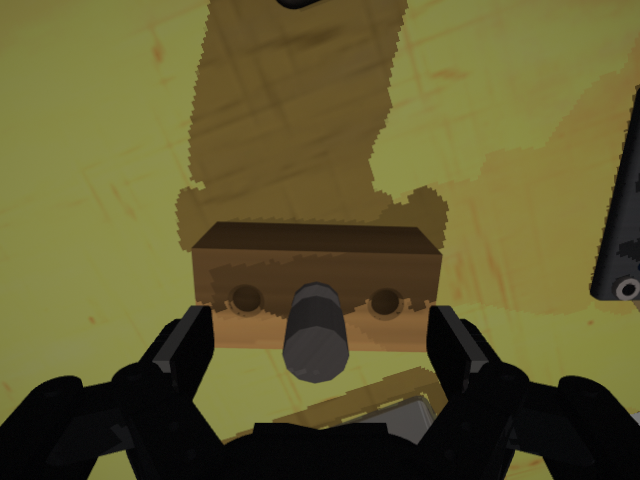

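The knob sits centred between the pads at (316,355), with the fingers clear. I go down 3 mm and close.

Emit:
{"op": "step_arm", "data": {
  "deltas": [
    [0.085, -0.001, 0.003, -0.0005, -0.006],
    [0.05, 0, 0, 0, 0],
    [0.0, 0, 0, 0, 0],
    [0.0, 0, 0, 0, 0],
    [0, 0, 0, 0, 0],
    [0, 0, 0, 0, 0],
    [0, 0, 0, 0, 0]
  ],
  "grip_force": 50
}}

```text
time: 17.25
ee_pos: [518.9, -288.7, 55.0]
orientation: [-1.576, -0.007, 1.228]
ft_force: [-0.3, 0.7, -0.9]
gripper_width: 21.4
```

```bash
python3 - <<'E'
from h import *
o=get_obs();print(o['ee_pos'],o['orientation'],o['gripper_width'])
cv2.imwrite("pics/w10.png",camera('wrist')[:,:,::-1])
E
```

```text
[ 518.94742864 -288.74761633   55.04328909] [-1.57627297 -0.00679034  1.22812979] 21.363304613637265
```

View pics/w10.png

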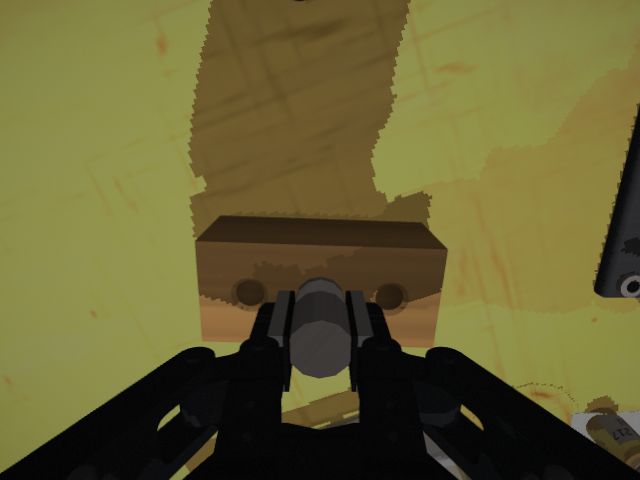

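```bash
python3 - <<'E'
from h import *
c=calibration('wrist');o=get_obs()
a=cv2.imread("pics/w10.png"); cv2.imwrite("pics/w10z.png",cv2.resize(a[260:400,240:400],None,fx=5,fy=5,interpolation=cv2.INTER_CUBIC))
p=onz(c,[(320,348)],85)[0]; print(p, R.from_euler('xyz',o['orientation']).as_matrix().T@(p-o['ee_pos']))
E
```

```text
[ 516.41868454 -288.21270261   85.        ] [ -0.15594038 -29.99710842   2.4234301 ]
```

View pics/w10z.png

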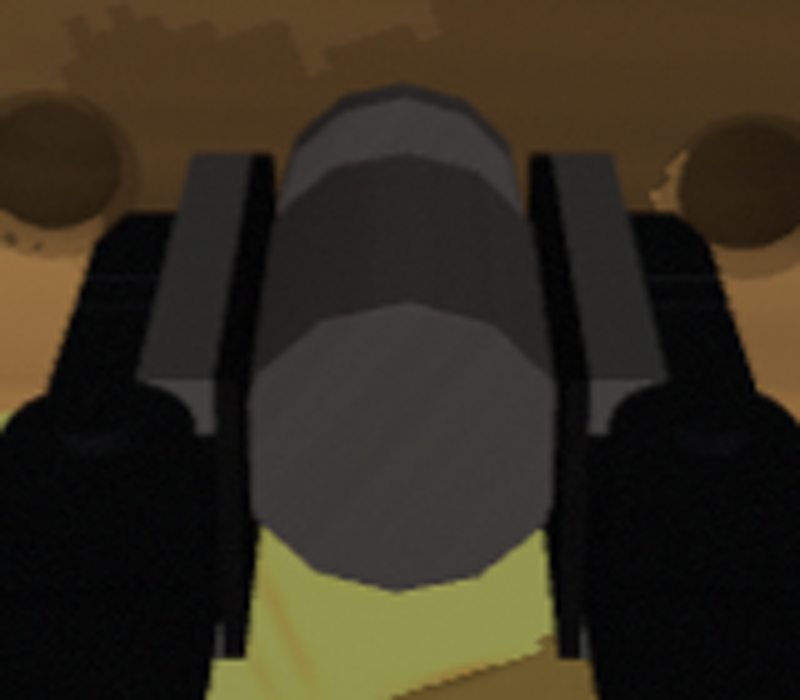

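Emit:
{"op": "step_arm", "data": {
  "deltas": [
    [0, 0, -0.005, 0, 0],
    [0, 0, -0.005, 0, 0],
    [0, 0, -0.01, 0, 0],
    [0, 0, -0.015, 0, 0],
    [0, 0, -0.02, 0, 0],
    [0, 0, -0.03, 0, 0],
    [0, 0, -0.03, 0, 0],
    [0, 0, -0.03, 0, 0],
    [0, 0, -0.03, 0, 0],
    [0, 0, -0.02, 0, 0]
  ]
}}

```text
time: 18.3
ee_pos: [514.9, -287.8, 259.2]
orientation: [-1.571, -0.008, 1.228]
ft_force: [-0.1, -0.5, -0.4]
gripper_width: 21.7
```

The knob is firmly between the pads, its top-face centre at (320,349), i.e. offset about +2.4 mm along tool z. Now I verify the pin in the hand after the lift.

```bash
python3 - <<'E'
from h import *
o=get_obs();c=calibration('wrist');print(o['ee_pos'],o['orientation'],o['gripper_width'],o['ft_force'])
a=camera('wrist');cv2.imwrite("pics/w11.png",cv2.resize(a[230:430,220:420,::-1],None,fx=3,fy=3,interpolation=cv2.INTER_CUBIC))
s=camera('scene');cv2.imwrite("pics/s11.png",s[:,:,::-1])
E
```

```text
[ 514.94406121 -287.80610406  259.23397812] [-1.57073787 -0.00847464  1.22823298] 21.664420215132832 [-0.05326564 -0.46237145 -0.37266151]
```

View pics/w11.png

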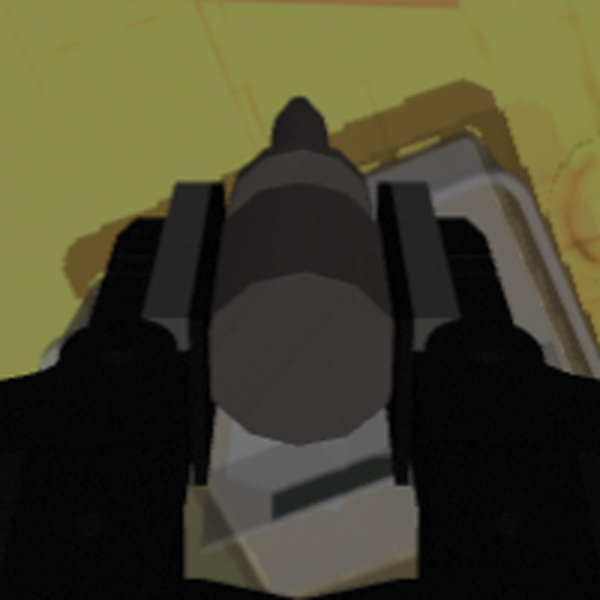

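View pics/s11.png

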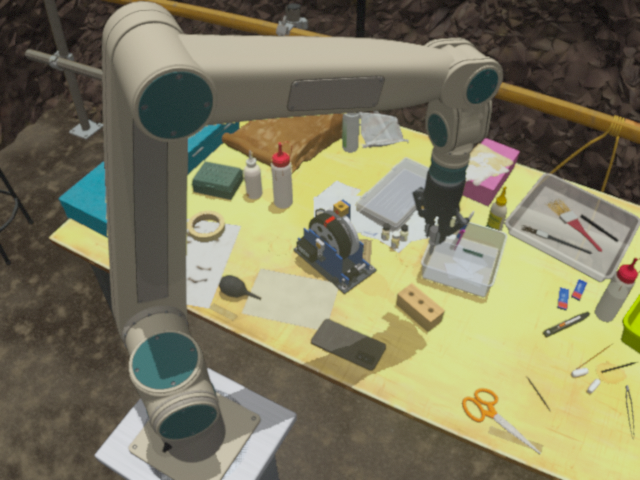

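The pin is held upright with its tip at zoom (299,103) and knob centre (301,357); the scene view shows block empty and wheel mark up.

```bash
python3 - <<'E'
from h import *
o=get_obs();c=calibration('wrist');p=o['ee_pos'];M=R.from_euler('xyz',o['orientation']).as_matrix()
k=onz(c,[(220+301/3,230+357/3)],p[2]+30)[0]; t=onz(c,[(220+299/3,230+104/3)],p[2]-50)[0]
print(M.T@(k-p),M.T@(t-p), k,t)
b=np.array([584.3,-38.5]); off=(t-p)[:2]; print("tcp target",b-off,b-(k-p)[:2])
off=((t+k)/2-p)[:2]
plan([*(b-off),262],1.228,8,0)
E
```

```text
[-1.04518131e-02 -3.00108213e+01  2.01656383e+00] [-0.31724269 49.99160915  1.66484535] [ 514.2985902  -288.33306388  290.85243713] [ 515.07749162 -288.33631854  210.85243713]
tcp target [585.63050019 -39.01293978] [586.40940161 -39.01619445]
dist/row 32.41925418518039 dyaw -0.00017278717018487377
[0, 0.0323, 0.0001, 0.0023, np.float64(0.0)], [0, 0.0323, 0.0001, 0.0023, np.float64(0.0)], [0, 0.0323, 0.0001, 0.0023, np.float64(0.0)], [0, 0.0323, 0.0001, 0.0023, np.float64(0.0)], [0, 0.0323, 0.0001, 0.0023, np.float64(0.0)], [0, 0.0323, 0.0001, 0.0023, np.float64(0.0)], [0, 0.0323, 0.0001, 0.0023, np.float64(0.0)], [0, 0.0323, 0.0001, 0.0023, np.float64(0.0)],
```

Emit:
{"op": "step_arm", "data": {
  "deltas": [
    [0, 0.02, -0.0005, 0.002, 0],
    [0, 0.033, -0.0005, 0.002, 0],
    [0, 0.036, -0.0005, 0.002, 0],
    [0, 0.036, -0.0005, 0.002, 0],
    [0, 0.036, -0.0005, 0.002, 0],
    [0, 0.036, -0.0005, 0.002, 0],
    [0, 0.03, -0.0005, 0.002, 0],
    [0, 0.015, 0, 0.002, 0],
    [0, 0, 0, 0, 0],
    [0, 0, 0, 0, 0]
  ]
}}

```text
time: 19.4
ee_pos: [579.8, -47.5, 258.8]
orientation: [-1.565, -0.005, 1.225]
ft_force: [-0.2, -0.6, -1.4]
gripper_width: 20.9
```

```bash
python3 - <<'E'
from h import *
o=get_obs();c=calibration('wrist');print(o['ee_pos'],o['orientation'],o['gripper_width'],o['ft_force'])
a=camera('wrist');cv2.imwrite("pics/w12r.png",a[:,:,::-1]);cv2.imwrite("pics/w12.png",cv2.resize(a[210:410,200:440,::-1],None,fx=3,fy=3,interpolation=cv2.INTER_CUBIC))
plan([586,-39,255],1.228,1,0)
E
```

```text
[579.8457007  -47.4622278  258.81656234] [-1.56477718 -0.0046305   1.22467617] 20.908436735311522 [-0.15430822 -0.57848465 -1.36334046]
dist/row 11.356453251191915 dyaw 0.0039884510028054265
[0, 0.0103, 0.0038, -0.003, np.float64(-0.004)],
```

View pics/w12.png

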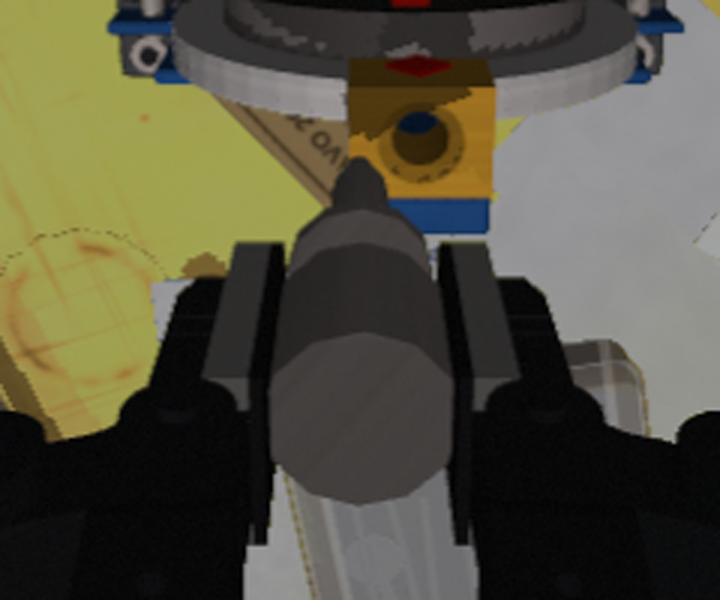

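The bush mouth is at zoom (421,141), the pin tip at (359,163), and the mark (411,3) lines up with the pointer (420,66). I compute the relative shift.

```bash
python3 - <<'E'
from h import *
o=get_obs();c=calibration('wrist');p=o['ee_pos'];M=R.from_euler('xyz',o['orientation']).as_matrix()
f=lambda x,y:[(200+x/3,210+y/3)]
b=onz(c,f(421,141),188)[0]; t=onz(c,f(359,164),p[2]-50)[0]; k=onz(c,f(362,418),p[2]+30)[0]
print("bush",b,toS(b),"tip",t,"k",k); 
print("tip->bush tool", M.T@(b-t)*[1,0,1], "knob->bush",M.T@(np.r_[b[:2],0]-np.r_[k[:2],0]))
for q in [(349,88),(496,88),(349,197),(496,197)]: print(toS(onz(c,f(*q),188)[0]))
E
```

```text
bush [585.22930237 -36.2420518  188.        ] [ 17.25549819   2.61344449 188.        ] tip [577.88338051 -47.11947486 208.75444281] k [578.17245176 -47.18864711 288.75444281]
tip->bush tool [12.62453519  0.         -3.34301651] knob->bush [12.69324767  0.04391174 -2.91661186]
[  5.81173355 -11.9844094  188.        ]
[  6.00467922  17.5681962  188.        ]
[ 29.52376048 -12.17292418 188.        ]
[ 29.74254604  18.32031987 188.        ]
```

Emit:
{"op": "step_arm", "data": {
  "deltas": [
    [0, 0.006, 0.002, -0.0015, 0],
    [0, 0.006, 0.002, -0.0015, -0.003],
    [0, 0, 0.002, 0, 0],
    [0, 0, 0, 0, 0]
  ]
}}

```text
time: 19.85
ee_pos: [586.7, -40.1, 251.9]
orientation: [-1.564, -0.004, 1.222]
ft_force: [-0.7, 0.1, -0.5]
gripper_width: 21.3
```

```bash
python3 - <<'E'
from h import *
o=get_obs();c=calibration('wrist');print(o['ee_pos'],o['orientation'],o['gripper_width'],o['ft_force'])
a=camera('wrist');cv2.imwrite("pics/w13r.png",a[:,:,::-1]);cv2.imwrite("pics/w13.png",cv2.resize(a[190:390,200:440,::-1],None,fx=3,fy=3,interpolation=cv2.INTER_CUBIC))
for r in (64,66): print(mark(a,c,r))
E
```

```text
[586.68376849 -40.05130888 251.91848142] [-1.56423681 -0.00396709  1.22225502] 21.316327067926355 [-0.73434165  0.13531548 -0.54918617]
(np.float64(0.019325232914902273), np.float64(-0.0415120209366407), np.float64(0.07847785574205025), np.float64(-30.542767354338146), np.float64(-7.063345855428949), 493)
(np.float64(0.01849130339408513), np.float64(-0.03999420906985699), np.float64(0.07534955801702464), np.float64(-30.780785137803814), np.float64(-7.504795075740169), 493)
```

View pics/w13.png

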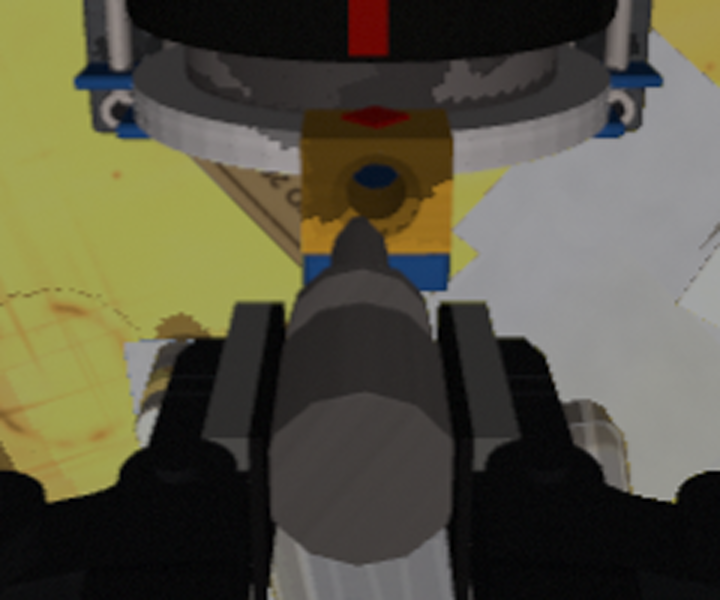

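The bush mouth is at zoom (378,193), the tip at (359,224), the pointer at (376,116) and the mark column at 368.

```bash
cat >> h.py <<'E'
def rel(bush,tip,x0,y0,s=3):
    o=get_obs();c=calibration('wrist');p=o['ee_pos'];M=R.from_euler('xyz',o['orientation']).as_matrix()
    f=lambda q:[(x0+q[0]/s,y0+q[1]/s)]
    b=onz(c,f(bush),188)[0]; t=onz(c,f(tip),p[2]-50)[0]
    v=np.r_[(b-t)[:2],0]
    print("bush",b,toS(b),"tip",t,"tool",M.T@v,"pred TCP",(p+v)[:2])
E
python3 - <<'E'
from h import *
rel((378,193),(359,224),200,190)
f=lambda q:[(200+q[0]/3,190+q[1]/3)]
print(toS(onz('wrist',f((376,116)),178)[0]))
E
```

```text
bush [585.25386281 -35.61689573 188.        ] [ 17.06837934   3.21044521 188.        ] tip [584.87667634 -39.51309205 202.0838532 ] tool [3.79066442 0.02162576 0.97622283] pred TCP [587.16677813 -36.15850879]
[  4.15360636   3.02499003 178.        ]
```

Emit:
{"op": "step_arm", "data": {
  "deltas": [
    [0, 0.0033, 0, 0.0006, -0.003],
    [0, 0, 0.003, 0, 0],
    [0, 0, 0.003, 0, 0],
    [0, 0, 0, 0, 0]
  ]
}}

```text
time: 20.3
ee_pos: [587.4, -36.9, 245.8]
orientation: [-1.565, -0.004, 1.225]
ft_force: [0.1, -0.6, -0.9]
gripper_width: 21.1
```

```bash
python3 - <<'E'
from h import *
o=get_obs();c=calibration('wrist');print(o['ee_pos'],o['orientation'],o['gripper_width'],o['ft_force'])
a=camera('wrist');cv2.imwrite("pics/w14r.png",a[:,:,::-1]);cv2.imwrite("pics/w14.png",cv2.resize(a[190:340,240:400,::-1],None,fx=5,fy=5,interpolation=cv2.INTER_CUBIC))
for r in (64,66): print(mark(a,c,r))
E
```

```text
[587.3674165  -36.86014616 245.82747542] [-1.5649228  -0.00399993  1.2248683 ] 21.054597197632926 [ 0.09277232 -0.58046064 -0.87804324]
(np.float64(0.019785687036647088), np.float64(-0.03989284969794519), np.float64(0.08698638614370388), np.float64(-30.45480848741791), np.float64(-7.534069100759979), 496)
(np.float64(0.019302768249499613), np.float64(-0.03813277199336974), np.float64(0.08391325306909325), np.float64(-30.70476304396341), np.float64(-7.355925660464244), 509)
```

View pics/w14.png

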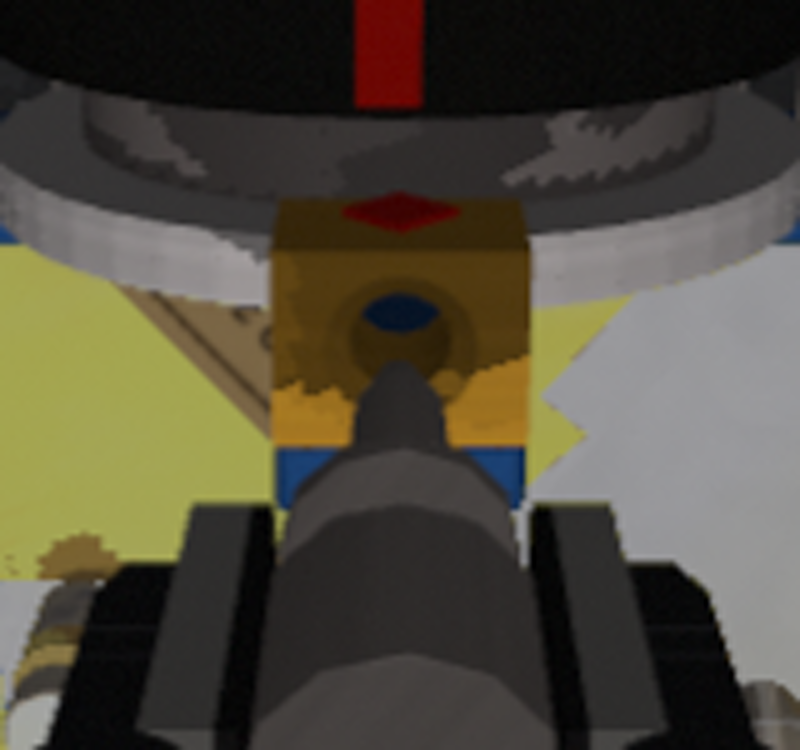

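Laterally, tip (400), bore (400) and pointer (401) line up. The mark at 389 is about 1.3 mm off, within tolerance. Now the fore-aft fit.

```bash
python3 - <<'E'
from h import *
rel((401,342),(400,370),240,190,5)
E
```

```text
bush [585.04623242 -35.79374582 188.        ] [ 16.93232056   2.97406767 188.        ] tip [585.28026006 -36.03496485 196.01212088] tool [0.1475992  0.00231717 0.30193487] pred TCP [587.21019927 -36.61199255]
```

Emit:
{"op": "step_arm", "data": {
  "deltas": [
    [0, 0, 0.004, 0, 0],
    [0, 0, 0.004, 0, 0],
    [0, 0, 0.003, 0, 0],
    [0, 0, 0, 0, 0]
  ]
}}

```text
time: 20.75
ee_pos: [587.3, -36.8, 234.0]
orientation: [-1.565, -0.004, 1.225]
ft_force: [0.3, 0.3, -0.4]
gripper_width: 21.3
```

Tip at 184, in the chamfer/bore with no contact force. Continuing.

Emit:
{"op": "step_arm", "data": {
  "deltas": [
    [0, 0, 0.004, 0, 0],
    [0, 0, 0.004, 0, 0],
    [0, 0, 0.003, 0, 0],
    [0, 0, 0, 0, 0]
  ]
}}

```text
time: 21.15
ee_pos: [587.2, -36.8, 221.8]
orientation: [-1.565, -0.004, 1.225]
ft_force: [0.4, -0.3, -1.4]
gripper_width: 21.5
```

Emit:
{"op": "step_arm", "data": {
  "deltas": [
    [0, 0, 0.003, 0, 0],
    [0, 0, 0.003, 0, 0],
    [0, 0, 0.002, 0, 0],
    [0, 0, 0, 0, 0]
  ]
}}

```text
time: 21.55
ee_pos: [587.2, -36.7, 213.2]
orientation: [-1.565, -0.004, 1.225]
ft_force: [-0.7, 1.1, -1.2]
gripper_width: 21.5
```

Emit:
{"op": "step_arm", "data": {
  "deltas": [
    [0, 0, 0.002, 0, 0],
    [0, 0, 0.002, 0, 0],
    [0, 0, 0, 0, 0]
  ]
}}

```text
time: 21.85
ee_pos: [587.3, -36.7, 209.0]
orientation: [-1.565, -0.004, 1.225]
ft_force: [-1.0, -0.6, -0.9]
gripper_width: 21.9
```

Tip at 159, inside the notch mouth, no resistance. On down.

Emit:
{"op": "step_arm", "data": {
  "deltas": [
    [0, 0, 0.002, 0, 0],
    [0, 0, 0.002, 0, 0],
    [0, 0, 0, 0, 0]
  ]
}}

```text
time: 22.15
ee_pos: [587.4, -36.7, 204.8]
orientation: [-1.565, -0.004, 1.225]
ft_force: [0.0, 0.2, -1.3]
gripper_width: 20.9
```

Emit:
{"op": "step_arm", "data": {
  "deltas": [
    [0, 0, 0.0015, 0, 0],
    [0, 0, 0.0015, 0, 0],
    [0, 0, 0, 0, 0]
  ]
}}

```text
time: 22.45
ee_pos: [587.4, -36.7, 201.5]
orientation: [-1.565, -0.004, 1.225]
ft_force: [-0.4, -0.1, -0.9]
gripper_width: 21.1
```

Emit:
{"op": "step_arm", "data": {
  "deltas": [
    [0, 0, 0.0015, 0, 0],
    [0, 0, 0, 0, 0]
  ]
}}

```text
time: 22.65
ee_pos: [587.4, -36.7, 199.9]
orientation: [-1.565, -0.004, 1.225]
ft_force: [-0.5, -0.1, -0.3]
gripper_width: 21.6
```

Emit:
{"op": "step_arm", "data": {
  "deltas": [
    [0, 0, 0.001, 0, 0],
    [0, 0, 0, 0, 0]
  ]
}}

```text
time: 22.85
ee_pos: [587.4, -36.6, 198.8]
orientation: [-1.566, -0.004, 1.225]
ft_force: [-0.2, 0.2, -0.7]
gripper_width: 21.2
```

```bash
python3 - <<'E'
from h import *
o=get_obs();print(o['ee_pos'],o['ft_force'])
a=camera('wrist');cv2.imwrite("pics/w15.png",cv2.resize(a[190:390,200:440,::-1],None,fx=3,fy=3,interpolation=cv2.INTER_CUBIC))
E
```

```text
[587.40251711 -36.6498258  198.79681157] [-0.23433624  0.16940163 -0.6548673 ]
```

View pics/w15.png

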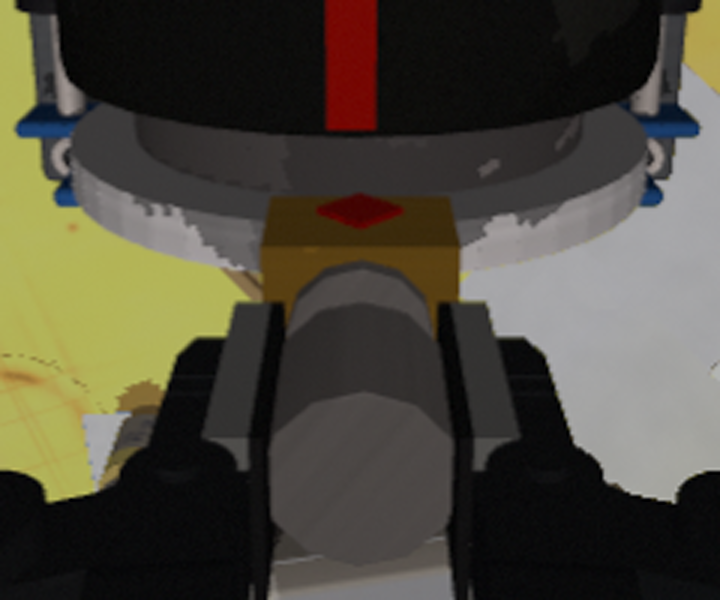

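The collar is almost on the bush; the pointer (360) and mark (351) are near-aligned. I feel for the seat.

Emit:
{"op": "step_arm", "data": {
  "deltas": [
    [0, 0, 0.0007, 0, 0],
    [0, 0, 0, 0, 0]
  ]
}}

```text
time: 23.1
ee_pos: [587.6, -36.7, 198.3]
orientation: [-1.566, -0.004, 1.225]
ft_force: [0.1, 0.3, -1.1]
gripper_width: 21.1
```

Emit:
{"op": "step_arm", "data": {
  "deltas": [
    [0, 0, 0.0007, 0, 0],
    [0, 0, 0, 0, 0]
  ]
}}

```text
time: 23.3
ee_pos: [587.7, -36.7, 197.9]
orientation: [-1.566, -0.004, 1.225]
ft_force: [-0.4, 0.5, -1.0]
gripper_width: 21.1
```

Emit:
{"op": "step_arm", "data": {
  "deltas": [
    [0, 0, 0.0007, 0, 0],
    [0, 0, 0, 0, 0]
  ]
}}

```text
time: 23.5
ee_pos: [587.7, -36.7, 198.0]
orientation: [-1.567, -0.004, 1.225]
ft_force: [-0.7, -0.2, -1.0]
gripper_width: 21.2
```

Emit:
{"op": "step_arm", "data": {
  "deltas": [
    [0, 0, 0.0007, 0, 0],
    [0, 0, 0, 0, 0]
  ]
}}

```text
time: 23.7
ee_pos: [587.7, -36.7, 197.9]
orientation: [-1.567, -0.004, 1.225]
ft_force: [0.2, 0.6, -0.2]
gripper_width: 21.4
```

Descent has stopped at 198 (the expected seated height) and the pin's weight is off. I release.

Emit:
{"op": "step_arm", "data": {
  "deltas": [
    [0.03, 0, 0, 0, 0],
    [0.04, 0, 0, 0, 0],
    [0.05, 0, 0, 0, 0],
    [0.05, 0, 0, 0, 0]
  ]
}}

```text
time: 24.1
ee_pos: [588.0, -36.8, 197.0]
orientation: [-1.567, -0.004, 1.225]
ft_force: [-0.4, -0.2, 0.3]
gripper_width: 49.7
```

```bash
python3 - <<'E'
from h import *
o=get_obs();print(o['ee_pos'],o['ft_force'],o['gripper_width'])
a=camera('wrist');cv2.imwrite("pics/w16.png",cv2.resize(a[150:390,160:480,::-1],None,fx=2.5,fy=2.5,interpolation=cv2.INTER_CUBIC))
E
```

```text
[588.01404678 -36.772951   196.99723588] [-0.44532467 -0.22998973  0.26761278] 49.681836223801
```

View pics/w16.png

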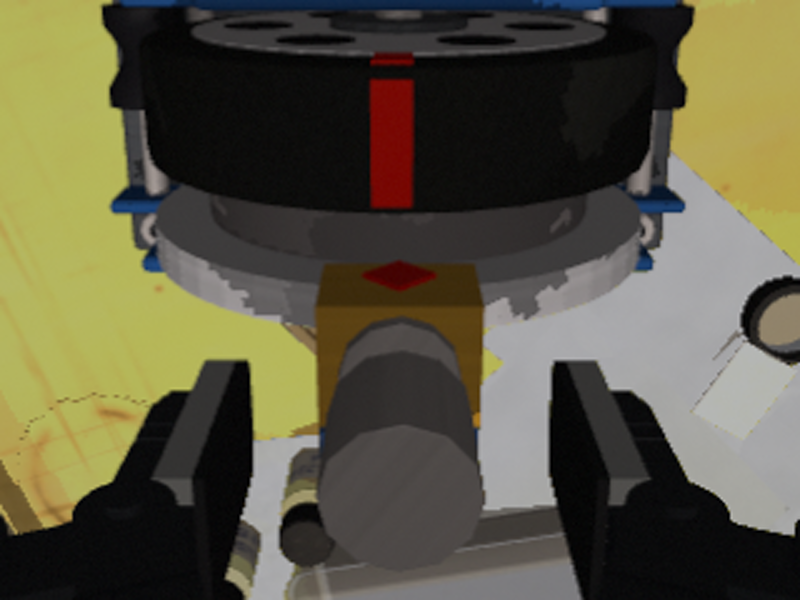

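The pin stands released with the collar on the bush; the mark is at 391, the pointer at 400. I lift straight off and retreat for a final look.

Emit:
{"op": "step_arm", "data": {
  "deltas": [
    [0.05, 0, -0.005, 0, 0],
    [0.05, 0, -0.01, 0, 0],
    [0.05, 0, -0.02, 0, 0],
    [0.05, 0, -0.03, 0, 0],
    [0.05, 0, -0.02, 0, 0],
    [0.05, -0.04, 0, 0, 0],
    [0.05, -0.045, 0, 0, 0],
    [0.05, -0.045, 0, 0, 0],
    [0.05, -0.045, 0, 0, 0],
    [0.05, -0.02, 0, 0, 0]
  ]
}}

```text
time: 25.15
ee_pos: [524.3, -224.6, 293.8]
orientation: [-1.579, -0.004, 1.234]
ft_force: [0.8, 0.5, 0.1]
gripper_width: 50.4
```

```bash
python3 - <<'E'
from h import *
o=get_obs();print(o['ee_pos'],o['ft_force'],o['gripper_width'])
t=camera('top');cv2.imwrite("pics/t2r.png",t[:,:,::-1]);cv2.imwrite("pics/t2.png",cv2.resize(t[190:290,275:395,::-1],None,fx=6,fy=6,interpolation=cv2.INTER_CUBIC))
s=camera('scene');cv2.imwrite("pics/s2.png",cv2.resize(s[180:330,260:460,::-1],None,fx=4,fy=4,interpolation=cv2.INTER_CUBIC))
for r in (64,66): print(mark(t,calibration('top'),r),mark(s,calibration('scene'),r))
E
```

```text
[ 524.26300593 -224.56358848  293.7584431 ] [0.81239164 0.45470264 0.09676943] 50.397672890281314
(np.float64(0.009050342219720125), np.float64(-0.07315657340880134), np.float64(0.08714179314118983), np.float64(-30.522277580987264), np.float64(-7.446451373413566), 67) (np.float64(0.053311570567660595), np.float64(0.005568650034325529), np.float64(0.09877407286223627), np.float64(-23.385163098930775), np.float64(-7.564797015971976), 13)
(np.float64(0.0068550153982874), np.float64(-0.07271884746352858), np.float64(0.08241716363027571), np.float64(-30.893631000919726), np.float64(-7.221156032711406), 69) (np.float64(0.024910321580988465), np.float64(-0.016807124910114202), np.float64(0.07160342670725474), np.float64(-24.801795488890207), np.float64(-7.233310204152076), 14)
```

View pics/t2.png

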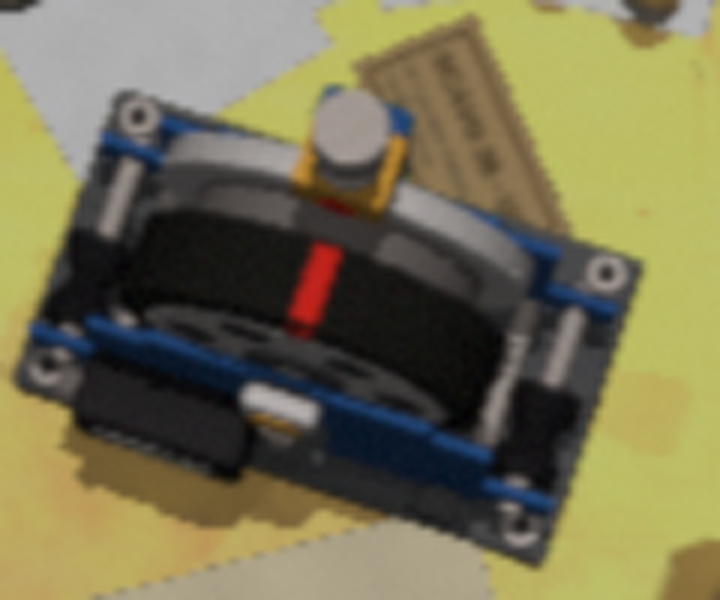

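View pics/s2.png

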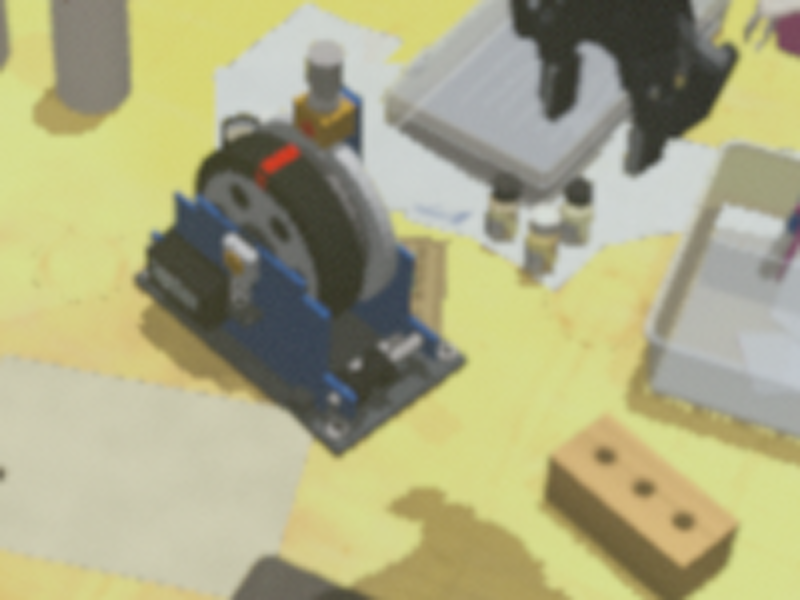

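```bash
python3 - <<'E'
from h import *
b=onz('top',[(275+350/6,190+157/6)],188)[0]
for z in (228,232,238): print(z,proj('top',[b[0],b[1],z]), (275+352/6,190+127/6))
E
```

```text
228 [[333.62725797 210.93002786]] (333.6666666666667, 211.16666666666666)
232 [[333.65777743 210.38611863]] (333.6666666666667, 211.16666666666666)
238 [[333.70395754 209.56304997]] (333.6666666666667, 211.16666666666666)
```

The knob top sits where a seated pin predicts (228 mm), so I hand the job in.

```bash
python3 -c "
from rig import *
print(close_job())"
```

```text
the job is handed in; nothing more can be done
None
```

The wheel is zeroed and the lock pin is home in the bush; I handed the job in at about 25 s of the 72 s allowed.

- **Wheel:** I rolled it with the shut fingertip in four light strokes. The highest press I read was about 4 N, against the limit of roughly 15 N.
- **Pin:** I lifted it out of the block and lowered it through the bush with no noticeable force. It stopped at the expected seated height and I let go.
- **Final checks:** The knob top is where a seated pin should put it (228 mm above the table). The arm is clear of everything, and the block and vials look undisturbed. I did not check the other bystanders individually.

Two views of the mark disagreed slightly. The top camera puts it about 0.5 mm from the top. The wrist camera puts it about 1.3–1.7 mm short of the pointer, both before and after the pin went in, so the taper did not visibly re-centre the wheel. Both readings are inside the 3.5 mm within which the taper finds the notch, so I left it there.

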